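# Close the drilling template over the loaded jig

## Robot

A 6-joint arm with a two-finger parallel gripper is mounted at the origin on a cart in front of the work surface, level with it; the furniture and walls round the work are solid. World frame = base frame: x ahead of the robot, y to its left, z up, the work surface at z = 0. Lengths are in mm, angles in rad, forces in N, time in s.
With the tool pointing down it reaches from about 275 to 1000 mm from the base axis. Payload 8.4 kg.
Tool frame: the origin (TCP) lies at the very end of the fingers, on their centre line; the grasp point (between the pads) lies 19 mm behind it (r.pinch_z is the distance from the TCP to the grasp point, in mm); z points along the fingers, y is the direction in which the jaws open and shut (so a half turn about z gives the same grasp; the last joint's range is limited). The gripper opens to 85 mm and grips with 20 to 120 N. Pads are 22 mm wide; open, the fingers measure 114 mm over their backs; the gripper's body (76 mm by 85 mm) begins 54 mm behind the grasp point. The pads swing forward as they close: fully open they stand 13 mm farther back than shut.
Start: joints at [-1.222, 0.353, 1.633, -0, 1.155, -0.002], TCP at [214.779, -586.939, 231.281] pointing down, gripper open.
Joint ranges: [-2.63, 2.63], [-0.92, 2.1], [0.06, 2.66], [-1.3, 4.44], [0, 2.69], [-3.02, 3.02]. Speed limits (rad/s): [2.22, 2.22, 2.79, 3.14, 3.14, 3.14].

## Interface

Orientations are given as [roll, pitch, yaw] about the fixed x, y, z axes, in that order (R = Rz(yaw) Ry(pitch) Rx(roll)).
In Python, from rig import r, optics gives the robot as it stands.
- The arm moves only by the shell command python3 -m creep 'ROWS' [FORCE]. ROWS is JSON, a list of rows, each an object with "dp": the shift along the tool's x, y, z in mm, a list of three; "angular": the turn, a rotation vector about the tool's x, y, z in rad, a list of three; "fingers": the finger opening in mm, from 0 to 85.4. In form: [{"dp": [dx, dy, dz], "angular": [wx, wy, wz], "fingers": fingers}, ...]. A call has 1 to 5 rows; each row is the pose to reach, as a shift and turn from the pose commanded when the call began, along the tool's axes at that moment; what a row does not reach only later rows make up. A row lasts 1/12 s, in which the tool goes at most 41.7 mm and 7.16 degrees, less where a joint would pass 70% of its speed; a pose out of reach is approached as far as the arm can. A call with a gripper value outside its range is refused whole. The fingers move at their own pace and stop on an object; FORCE is the grip in N (left out, the last holds). Time passes only in rows, so rows that repeat a pose let the fingers close. It gives the time, the measured TCP pose, the force and the opening at its end, in the units of the state.
- r.sense(): the state, without advancing time (a new reading comes with each control period).
- optics.grab_frame(name): name is "side" or "top" or "wrist"; returns the picture (420x560x3 uint8, blue, green, red); there is no depth.
- optics.camera_params(name): a dict with "fx", "fy", "cx", "cy" (pixels), "eye" and "rotation" of the camera in the world; the wrist camera has in their place "T_tool_cam" (4x4, takes a point from camera to tool coordinates, whose origin is the TCP and whose axes are the flange's). Camera axes: x right, y up, looking along -z (the intrinsics and any distortion apply to the point x, -y, -z); pixel columns grow to the right and rows downward; lengths in mm; the calibration is good to about 2 mm. A picture is of the moment at which its call begins: read the wrist's pose just before it. camera_params takes no time and is no camera call.
- r.sign_off(): hands the job in, once; it reports no verdict.
The state is a dict: "clock": time; "qpos": joint angles; "qvel": joint speeds; "joint_efforts": joint torques, N m; "eef_pos": TCP position; "tcp_rot": TCP orientation; "contact_force": force on the tool from outside, world axes, zero at the start; "wrist_torque": the same for the moment, N m; "opening": opening from 0.0 (shut) to 1.0 (fully open).
Only numpy, scipy, OpenCV 4.12 (cv2) and the standard library are available. Lean on these libraries where they do the work, as an engineer would, in place of code of your own. Each camera call takes 0.05 s, during which the arm holds its last target.

## Task

Two identical hinged drilling jigs stand on the bench with their template flaps leaning back open; one jig has a pine offcut lying in its nest, the other is empty. Swing the flap of the loaded jig up over the top and lower it gently, without letting it drop, until it lies fully shut on its stops over the offcut, then let go. Leave the empty jig's flap open and the offcut in its nest.

Things in the scene. Friction and masses are not known exactly. Their poses are not given: they have to be found in the camera images.
- flap_loaded (a joint): Hinge angle (rad) of the flap of the jig holding the pine offcut. 0 = shut, level on its stops over the nest; pi/2 = upright; 2.2 = open, leaning on its rest rail, where it starts. Plywood plate 150 mm wide along the hinge, 12 mm thick, from 8 to 82 mm from the hinge axis, three steel drill bushes, about 0.2 kg. The hinge is nearly free: let go on the way, the flap falls to one side or the other.
- grip_loaded (a point): Centre of the flap's dark wooden grip barrel: 18 mm diameter, 36 mm long parallel to the hinge, mid-width, 120 mm from the hinge axis on a 10 mm stem, 29 mm clear of the plate. Pinched by its flat ends it turns between downward fingers as the flap swings. Turns with the flap: y along the hinge, x from grip to hinge. Shut, it is 45 mm above bare bench, its centre 32 mm beyond the base board.
- hinge_loaded (a point): Middle of the loaded jig's hinge axis, 45 mm above the bench, fixed. y = hinge axis; x level, from the hinge to the rest rail (away from the nest); the grip lies 120 mm from here along -x*cos(angle) + z*sin(angle). Base board 150 mm wide, 15 mm thick, from 88 mm on the nest side to 60 mm on the rest side; rest rail 42 mm behind the hinge, top 88 mm above the bench.
- flap_empty (a joint): Hinge angle (rad) of the flap of the other, identical jig, whose nest is empty: 2.2 = open, as it starts and must stay; 0 = shut.
- work_centre (a point): Centre of the loose pine offcut (60 x 100 x 22 mm, long side along the hinge) lying in the nest of the loaded jig, its top 37 mm above the bench; the shut flap passes 2 mm above it.

How it is judged (in metres and radians):
On the way:
1. the loaded jig's flap has been swung over past the vertical (value of joint flap_loaded below 1.45 rad).
At the end, for the whole second after the job is handed in: The loaded jig's flap lies shut (within 0.08 rad of its stops) and at rest, released; the empty jig's flap is still open (above 2.0 rad); the offcut lies flat in its nest within about 12 mm of where it started (value of joint flap_loaded below 0.08 rad and velocity of joint flap_loaded between -0.1 and 0.1 rad/s and value of joint flap_empty above 2 rad and x of work_centre in the frame of hinge_loaded between -0.06 and -0.035 m and y of work_centre in the frame of hinge_loaded between -0.012 and 0.012 m and z of work_centre in the frame of hinge_loaded below -0.012 m); the robot touches nothing.
It fails at once if the flap drops or is slammed: within the last 0.5 rad it closes faster than 3.3 rad/s (value of joint flap_loaded below 0.5 rad and velocity of joint flap_loaded below -3.3 rad/s).
It fails at once if the empty jig's flap is swung away from its rest (below 1.9 rad) (value of joint flap_empty below 1.9 rad).
It also fails if it takes over 40 s, if anything falls off the work surface, if the arm or the gripper's body presses on something with over 40 N, if the wrist force passes 120 N, or if a joint passes its speed limit or range.

## Working session

There is one attempt and no reset: what is moved stays moved. The work goes in short steps, Python scripts to look and compute and a shell command to move; the robot and the scene stay as the last step left them, time stands still between calls to the robot, and variables do not carry over. Pictures are saved under pics/ and viewed, and the job is handed in when it is done.

```bash
ls; mkdir -p pics
python3 - <<'E'
from rig import r, optics
import cv2
s=r.sense(); print({k:s[k] for k in('clock','eef_pos','tcp_rot','opening','contact_force')})
for n in("side","top","wrist"):
    cv2.imwrite(f"pics/{n}0.png",optics.grab_frame(n)); print(n,optics.camera_params(n))
E
```

```text
pics
{'clock': 0.0, 'eef_pos': array([ 214.61025507, -586.48880555,  230.56093348]), 'tcp_rot': array([-3.14022269e+00,  1.78847179e-05,  3.50775539e-01]), 'opening': 1.0011728383216854, 'contact_force': array([-0.00178444,  0.30615804, -0.53376355])}
side {'fx': 439.7299720417107, 'fy': 439.7299720417107, 'cx': 277.3328546084374, 'cy': 210.56647137636125, 'eye': array([162.67713995, 630.78121501, 576.68464825]), 'rotation': array([ 0.92005394,  0.00839235, -2.60365359])}
top {'fx': 415.43379772915824, 'fy': 415.43379772915824, 'cx': 278.59352338241996, 'cy': 206.54418388958857, 'eye': array([323.45496346,  57.07433707, 926.96663282]), 'rotation': array([ 1.96673644e-01, -8.39044689e-04, -1.55447378e+00])}
wrist {'fx': 342.24707685578204, 'fy': 342.24707685578204, 'cx': 280.8127147801131, 'cy': 208.01398240497608, 'T_tool_cam': array([[ 4.04317149e-04,  9.57301289e-01,  2.89091816e-01,
         7.44056742e+01],
       [ 9.99999918e-01, -3.89456229e-04, -1.08927902e-04,
         5.46881501e-01],
       [ 8.31178746e-06,  2.89091836e-01, -9.57301368e-01,
        -1.43209884e+02],
       [ 0.00000000e+00,  0.00000000e+00,  0.00000000e+00,
         1.00000000e+00]])}
```

View pics/side0.png

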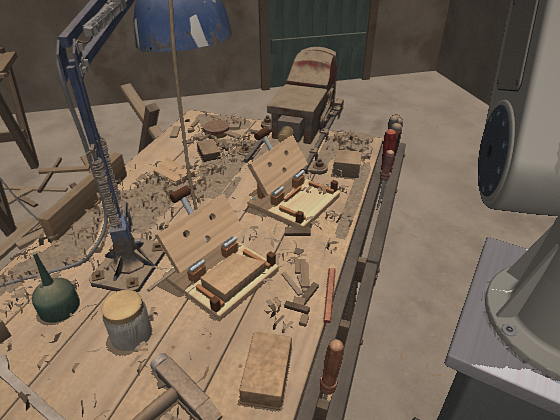

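View pics/top0.png

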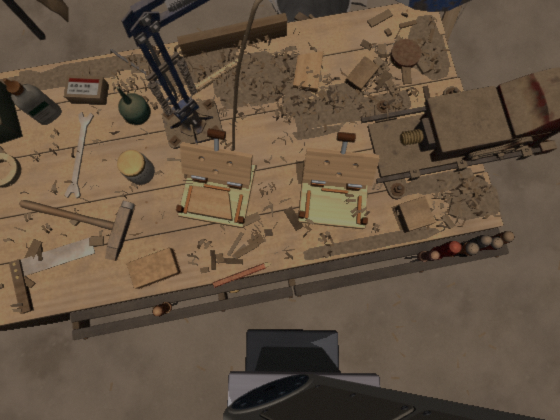

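Run:
```python
import cv2
a=cv2.imread('pics/top0.png')[110:240,160:300]; cv2.imwrite('pics/topc.png',cv2.resize(a,None,fx=5,fy=4.6,interpolation=cv2.INTER_CUBIC))
a=cv2.imread('pics/side0.png')[170:320,150:290]; cv2.imwrite('pics/sidec.png',cv2.resize(a,None,fx=4,fy=4,interpolation=cv2.INTER_CUBIC))
```

```text
(no output)
```

View pics/topc.png

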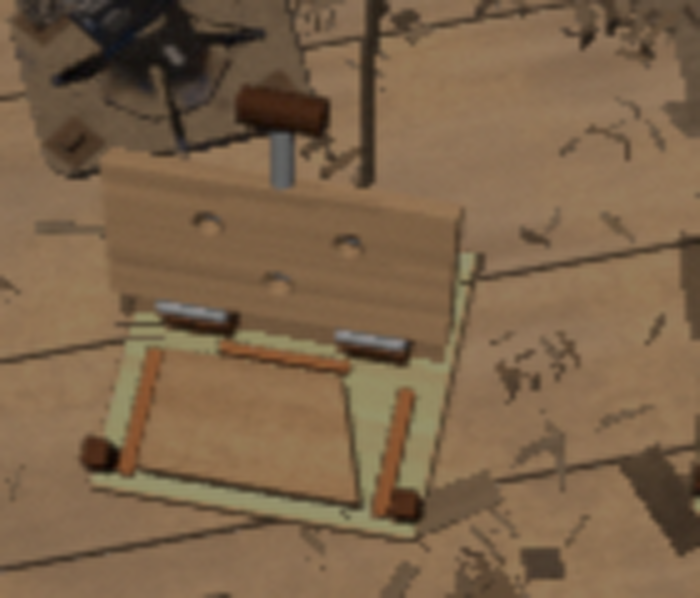

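View pics/sidec.png

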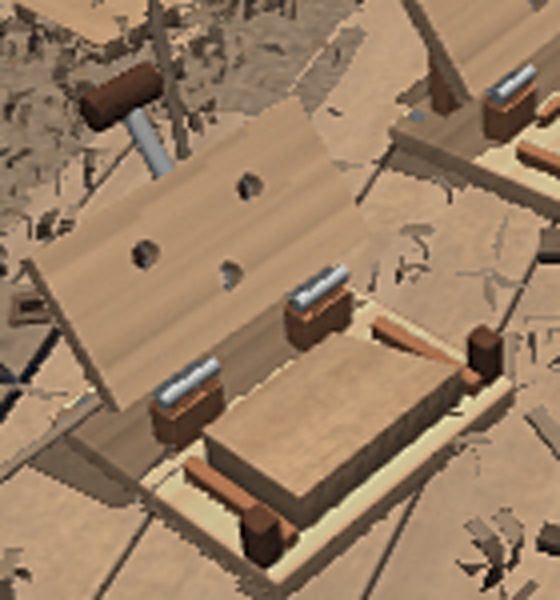

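View pics/wrist0.png

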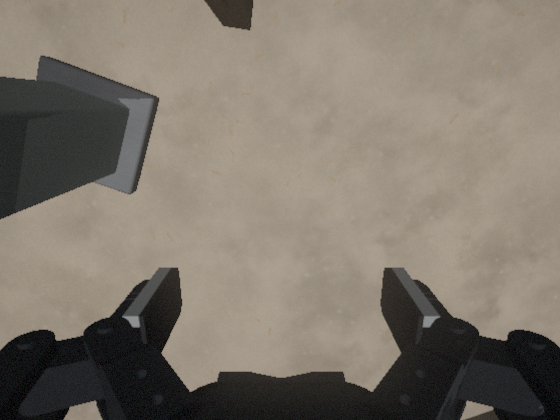

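```bash
cat > h.py <<'E'
import numpy as np, cv2
from scipy.spatial.transform import Rotation as Ro
from rig import r, optics
def cam(n,state=None):
    p=optics.camera_params(n); K=(p['fx'],p['fy'],p['cx'],p['cy'])
    if n=='wrist':
        s=state; T=np.eye(4);T[:3,:3]=Ro.from_euler('xyz',s['tcp_rot']).as_matrix();T[:3,3]=s['eef_pos'];T=T@p['T_tool_cam'];return K,T[:3,:3],T[:3,3]
    return K,Ro.from_euler('xyz',p['rotation']).as_matrix(),np.array(p['eye'])
def ray(c,u,v):
    (fx,fy,cx,cy),R,e=c; d=R@np.array([(u-cx)/fx,-(v-cy)/fy,-1]); return e,d/np.linalg.norm(d)
def plane(c,u,v,z):
    e,d=ray(c,u,v); return e+d*(z-e[2])/d[2]
def tri(rays):
    A=sum(np.eye(3)-np.outer(d,d) for e,d in rays); b=sum((np.eye(3)-np.outer(d,d))@e for e,d in rays)
    p=np.linalg.solve(A,b); return p,[round(float(np.linalg.norm(np.cross(p-e,d))),1) for e,d in rays]
def proj(c,p):
    (fx,fy,cx,cy),R,e=c; q=R.T@(np.asarray(p)-e); return cx+fx*q[0]/-q[2], cy-fy*q[1]/-q[2]
E
python3 - <<'E'
from h import *
T=cam('top');S=cam('side')
t=cv2.imread('pics/top0.png');s=cv2.imread('pics/side0.png')
def blob(im,x0,y0,x1,y1):
    h=cv2.cvtColor(im[y0:y1,x0:x1],cv2.COLOR_BGR2HSV)
    m=((h[...,0]<14)&(h[...,1]>120)&(h[...,2]<130)).astype('uint8')
    n,l,st,c=cv2.connectedComponentsWithStats(m); i=1+st[1:,4].argmax(); return c[i]+[x0,y0],st[i]
a,sa=blob(t,195,120,235,145);b,sb=blob(s,165,180,195,206);print(a,sa,b,sb)
g=tri([ray(T,*a),ray(S,*b)]);print('grip',g)
pt=[(160+x/5,110+y/4.6) for x,y in((157,308),(232,320),(335,338),(410,350))]
ps=[(150+x/4,170+y/4) for x,y in((158,398),(218,365),(292,303),(347,271))]
for u,v in zip(pt,ps): print(tri([ray(T,*u),ray(S,*v)]), plane(T,*u,45)[:2],plane(S,*v,45)[:2])
# base board front corners z=15, top
for x,y in((92,486),(415,538)): print(plane(T,160+x/5,110+y/4.6,15))
for x,y in((275,580),(512,385)): print(plane(S,150+x/4,170+y/4,15))
# cord : points in side -> epipolar in top
for v in(20,100,150,200):
    h=None
    us={20:172,100:181,150:187.5,200:194}[v]
    e,d=ray(S,us,v)
    print(v,[ (int(D),(e+d*D).round().tolist(),[round(float(q)) for q in proj(T,e+d*D)]) for D in range(300,1300,100)])
E
```

```text
[215.7254902  133.20915033] [ 12   8  19  12 153] [179.40397351 192.88741722] [  5   6  20  17 151]
grip (array([626.72726706, 186.85900818, 144.67878624]), [0.7, 0.7])
(array([563.70543978, 252.28573359,  48.0262944 ]), [2.5, 2.5]) [562.24607356 251.69082708] [568.68857172 250.63785091]
(array([559.06686336, 219.71318985,  42.7377853 ]), [1.7, 1.7]) [556.87849577 218.47042482] [559.21886843 221.78825647]
(array([551.02716067, 174.03682393,  46.80388299]), [2.9, 2.9]) [548.78319676 172.95108596] [555.45064159 173.01367669]
(array([545.53023887, 140.86371265,  43.78812033]), [1.9, 1.9]) [543.4487662  139.93018698] [546.66408272 142.3043679 ]
[480.78054228 282.15567443  15.        ]
[457.72390548 137.40462183  15.        ]
[484.06136699 285.35821232  15.        ]
[458.53200866 141.75212717  15.        ]
20 [(300, [364.0, 420.0, 507.0], [-79, 242]), (400, [431.0, 349.0, 484.0], [14, 185]), (500, [499.0, 279.0, 461.0], [93, 135]), (600, [566.0, 209.0, 437.0], [162, 93]), (700, [633.0, 138.0, 414.0], [222, 56]), (800, [700.0, 68.0, 391.0], [275, 23]), (900, [767.0, -2.0, 368.0], [322, -6]
[... 694 characters left out ...]
9.0, 253.0, 289.0], [158, 156]), (700, [590.0, 190.0, 241.0], [205, 132]), (800, [652.0, 127.0, 193.0], [244, 112]), (900, [713.0, 64.0, 145.0], [278, 94]), (1000, [774.0, 1.0, 97.0], [307, 78]), (1100, [835.0, -61.0, 49.0], [333, 65]), (1200, [896.0, -124.0, 1.0], [356, 53])]
200 [(300, [334.0, 455.0, 404.0], [-42, 275]), (400, [391.0, 397.0, 347.0], [37, 236]), (500, [449.0, 338.0, 289.0], [100, 205]), (600, [506.0, 279.0, 232.0], [151, 180]), (700, [563.0, 221.0, 174.0], [194, 159]), (800, [620.0, 162.0, 117.0], [229, 141]), (900, [677.0, 104.0, 59.0], [260, 126]), (1000, [734.0, 45.0, 2.0], [286, 113]), (1100, [792.0, -13.0, -55.0], [309, 102]), (1200, [849.0, -72.0, -113.0], [329, 92])]
```

Run:
```python
from h import *
a=cv2.imread('pics/top0.png')[0:170,120:320]; cv2.imwrite('pics/topd.png',cv2.resize(a,None,fx=4,fy=3.5,interpolation=cv2.INTER_CUBIC))
a=cv2.imread('pics/side0.png')[0:290,40:260]; cv2.imwrite('pics/sided.png',cv2.resize(a,None,fx=2.5,fy=2,interpolation=cv2.INTER_CUBIC))
```

```text
(no output)
```

View pics/topd.png

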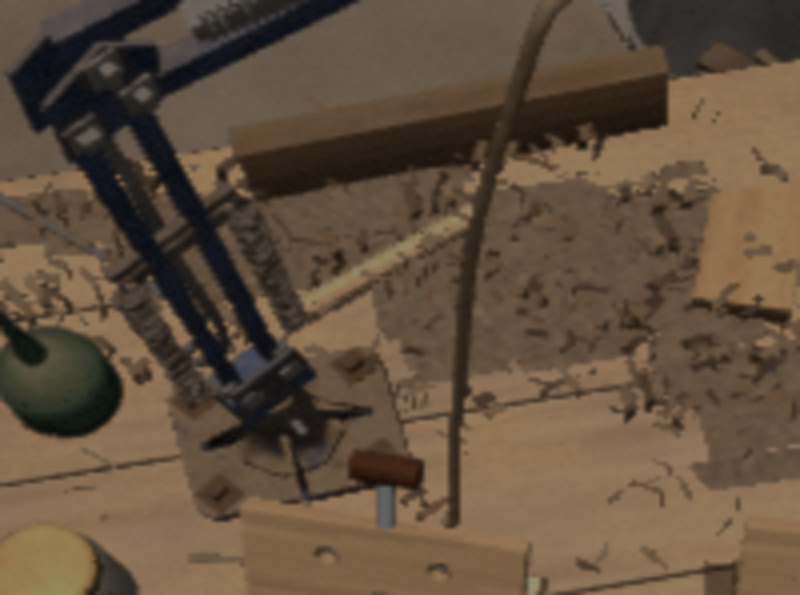

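View pics/sided.png

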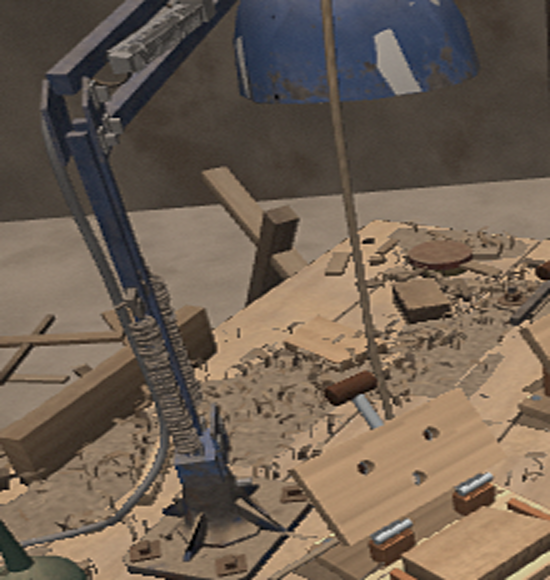

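Run:
```python
from h import *
from scipy.optimize import brentq
T=cam('top');S=cam('side')
ty=[8.6,42.9,85.7,128.6,148.6];tx=[255,243.8,236.3,233.8,233.3]
n=np.array([.987,-.163]);y=np.array([.163,.987]);H=np.array([554.8,196.7])
def rel(p): return (round(float((p[:2]-H)@n)),round(float((p[:2]-H)@y)),round(float(p[2])))
for u,v in((195.2,205),(192,182),(188,160),(184,130),(180,100),(176,62),(172,25)):
    e,d=ray(S,u,v)
    def f(D):
        q=proj(T,e+d*D); return q[0]-np.interp(q[1],ty,tx)
    D=brentq(f,600,1000); p=e+d*D; print((u,v),p.round(),'rel x,y,z',rel(p))
print('grip',rel(np.array([626.7,186.9,144.7])))
# lamp: bracket top (crop top 265,385)->; side(crop 195,445)
def tp(x,y):return ray(T,120+x/4,y/3.5)
def sp(x,y):return ray(S,40+x/2.5,y/2)
for a,b in(((265,380),(195,450)),((110,90),(85,110)),((300,415),(215,480))):
    p,er=tri([tp(*a),sp(*b)]);print('lamp',p.round(),er,rel(p))
print('base corner',rel(plane(T,120+410/4,460/3.5,8)),rel(plane(T,120+205/4,515/3.5,8)))
```

```text
(195.2, 205) [625. 156. 100.] rel x,y,z (76, -29, 100)
(192, 182) [630. 151. 146.] rel x,y,z (81, -33, 146)
(188, 160) [636. 146. 186.] rel x,y,z (89, -37, 186)
(184, 130) [642. 139. 239.] rel x,y,z (95, -43, 239)
(180, 100) [647. 132. 289.] rel x,y,z (101, -48, 289)
(176, 62) [653. 122. 346.] rel x,y,z (109, -58, 346)
(172, 25) [660. 112. 398.] rel x,y,z (118, -67, 398)
grip (73, 2, 145)
lamp [705. 263.  94.] [4.4, 4.4] (137, 90, 94)
lamp [701. 257. 385.] [4.5, 4.5] (135, 83, 385)
lamp [703. 254.  52.] [7.6, 7.6] (137, 81, 52)
base corner (128, 18, 8) (68, 127, 8)
```

```bash
cat >> h.py <<'E'
H=np.array([556.5,197.5,45.]); n=np.array([.9865,-.164,0]); yh=np.array([.164,.9865,0]); k=np.array([0,0,1.])
def Rt(th): 
    z=n*np.sin(th)-k*np.cos(th); x=-(n*np.cos(th)+k*np.sin(th)); return np.c_[x,yh,z]
def W(x,y,z): return H*[1,1,0]+n*x+yh*y+k*z
def rel(p): return ((p-H)@n,(p-H)@yh,p[2])
def go(p,th):
    s=r.sense(); R=Ro.from_euler('xyz',s['tcp_rot']).as_matrix()
    dp=R.T@(p-s['eef_pos']); w=Ro.from_matrix(R.T@Rt(th)).as_rotvec()
    print('dp',dp.round(1).tolist(),'ang',w.round(4).tolist())
def st():
    s=r.sense(); R=Ro.from_euler('xyz',s['tcp_rot']).as_matrix()
    print('t',round(s['clock'],2),'rel',np.round(rel(s['eef_pos']),1),'rotErr(th=.35)',Ro.from_matrix(R.T@Rt(.35)).as_rotvec().round(3),'F',s['contact_force'].round(1),'op',round(s['opening']*85.4,1),'q',np.round(s['qpos'],2))
E
python3 -c "
from h import *
st(); go(W(-10,0,280),.35)"
```

```text
t 0.15 rel [-208.6 -829.6  230.7] rotErr(th=.35) [-0.459 -0.122 -2.591] F [-0.3 -0.   0.2] op 85.4 q [-1.22  0.35  1.63  0.    1.16 -0.  ]
dp [581.8, -623.9, -48.6] ang [-0.4585, -0.1222, -2.5912]
```

```bash
python3 -m creep '[{"dp":[0,0,-80],"angular":[0,0,-0.2],"fingers":85},{"dp":[40,-60,-90],"angular":[0,0,-0.3],"fingers":85},{"dp":[80,-100,-90],"angular":[0,0,-0.4],"fingers":85},{"dp":[110,-130,-90],"angular":[0,0,-0.55],"fingers":85},{"dp":[140,-160,-90],"angular":[0,0,-0.65],"fingers":85}]'; python3 -c "
from h import *
st(); go(W(-10,0,280),.35)"
```

```text
clock: 0.57
eef_pos: [269.3, -438.2, 317.6]
tcp_rot: [3.14, 0.0, 0.981]
contact_force: [2.0, 0.2, 0.2]
opening: 0.996
t 0.57 rel [-179.  -674.2  317.6] rotErr(th=.35) [-0.348 -0.223 -1.973] F [2.  0.2 0.2] op 85.1 q [-1.02  0.1   1.76  0.    1.28 -0.43]
dp [683.9, -124.2, 37.1] ang [-0.3484, -0.2233, -1.9725]
```

```bash
python3 -m creep '[{"dp":[684,-124,37],"angular":[-0.35,-0.22,-1.97],"fingers":85},{"dp":[684,-124,37],"angular":[-0.35,-0.22,-1.97],"fingers":85},{"dp":[684,-124,37],"angular":[-0.35,-0.22,-1.97],"fingers":85},{"dp":[684,-124,37],"angular":[-0.35,-0.22,-1.97],"fingers":85},{"dp":[684,-124,37],"angular":[-0.35,-0.22,-1.97],"fingers":85}]'; python3 -c "
from h import *
st(); go(W(-10,0,280),.35)"
```

```text
clock: 0.98
eef_pos: [353.3, -247.2, 305.5]
tcp_rot: [3.059, 0.097, 1.59]
contact_force: [1.5, -0.3, 0.8]
opening: 0.992
t 0.98 rel [-127.5 -472.   305.5] rotErr(th=.35) [-0.239 -0.154 -1.361] F [ 1.5 -0.3  0.8] op 84.7 q [-0.59 -0.11  2.   -0.04  1.12 -0.6 ]
dp [442.9, 202.5, -0.9] ang [-0.2388, -0.1539, -1.3605]
```

```bash
python3 -m creep '[{"dp":[443,202,-1],"angular":[-0.24,-0.154,-1.36],"fingers":70},{"dp":[443,202,-1],"angular":[-0.24,-0.154,-1.36],"fingers":60},{"dp":[443,202,-1],"angular":[-0.24,-0.154,-1.36],"fingers":60},{"dp":[443,202,-1],"angular":[-0.24,-0.154,-1.36],"fingers":60},{"dp":[443,202,-1],"angular":[-0.24,-0.154,-1.36],"fingers":60}]'; python3 -c "
from h import *
st(); go(W(-10,0,280),.35)"
```

```text
clock: 1.4
eef_pos: [436.9, -56.4, 295.0]
tcp_rot: [3.048, 0.224, 2.201]
contact_force: [0.3, -0.9, -0.0]
opening: 0.705
t 1.4 rel [ -76.4 -270.1  295. ] rotErr(th=.35) [-0.131 -0.084 -0.748] F [ 0.3 -0.9 -0. ] op 60.2 q [-0.04 -0.13  2.06 -0.14  1.   -0.62]
dp [141.5, 239.8, 5.5] ang [-0.1306, -0.0841, -0.7483]
```

```bash
python3 -m creep '[{"dp":[141,240,5],"angular":[-0.131,-0.084,-0.748],"fingers":60},{"dp":[141,240,5],"angular":[-0.131,-0.084,-0.748],"fingers":60},{"dp":[141,240,5],"angular":[-0.131,-0.084,-0.748],"fingers":60},{"dp":[141,240,5],"angular":[-0.131,-0.084,-0.748],"fingers":60},{"dp":[141,240,5],"angular":[-0.131,-0.084,-0.748],"fingers":60}]'>/dev/null;python3 -m creep '[{"dp":[10,50,0],"angular":[0,0,-0.12],"fingers":60},{"dp":[10,50,0],"angular":[0,0,-0.12],"fingers":60},{"dp":[10,50,0],"angular":[0,0,-0.12],"fingers":60}]'
python3 - <<'E'
from h import *
st(); go(W(-10,0,280),.35)
s=r.sense();cv2.imwrite('pics/w1.png',optics.grab_frame('wrist'))
np.save('w1.npy',np.r_[s['eef_pos'],s['tcp_rot']])
E
```

```text
clock: 2.07
eef_pos: [526.4, 185.3, 281.5]
tcp_rot: [-3.126, 0.331, 2.956]
contact_force: [-0.2, 0.1, -0.4]
opening: 0.703
t 2.07 rel [-27.7 -17.  281.5] rotErr(th=.35) [-0.023 -0.019 -0.02 ] F [-0.2  0.1 -0.4] op 60.0 q [ 0.46  0.07  1.92 -0.27  0.91 -0.78]
dp [-15.9, 17.5, 6.8] ang [-0.0229, -0.0191, -0.0196]
```

View pics/w1.png

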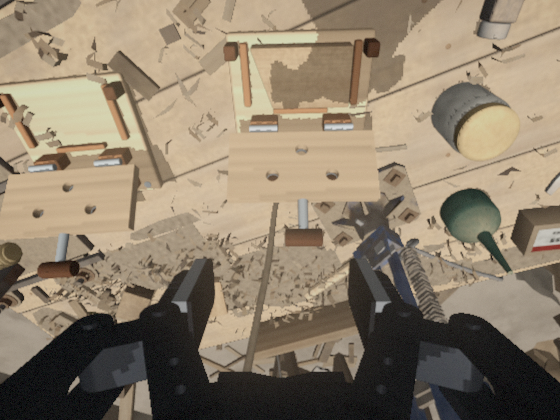

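Run:
```python
from h import *
a=np.load('w1.npy');s=dict(eef_pos=a[:3],tcp_rot=a[3:])
C=cam('wrist',s);T=cam('top');S=cam('side')
im=cv2.imread('pics/w1.png');h=cv2.cvtColor(im[222:252,275:335],cv2.COLOR_BGR2HSV)
m=((h[...,0]<14)&(h[...,1]>110)&(h[...,2]<130)).astype('uint8')
nn,l,stt,c=cv2.connectedComponentsWithStats(m);i=1+stt[1:,4].argmax();c=c[i]+[275,222];print(c,stt[i])
tr=[ray(T,215.7,133.2),ray(S,179.4,192.9),ray(C,*c)]
p,e=tri(tr);print('grip',rel(p),e)
g=p
# knuckles pairs in wrist: mids (264,126),(338,124)
print('hinge mid',rel(plane(C,301,125,45)), 'plate corners bottom', rel(plane(C,232,202,111)),rel(plane(C,377,202,111)))
# cord: wrist points + planes fit : use line through top/side est, check
for z in(125,145,165,190,210,240):
    x=np.interp(z,[100,146,186,239,289],[625,630,636,642,647]);y=np.interp(z,[100,146,186,239,289],[156,151,146,139,132])
    print(z,'wrist px',np.round(proj(C,[x,y,z]),1),'rel',np.round(rel(np.array([x,y,z])),1))
print('g wrist',proj(C,g))
cv2.imwrite('pics/w1c.png',cv2.resize(im[190:330,230:350],None,fx=4.2,fy=4.2,interpolation=cv2.INTER_CUBIC))
```

```text
[304.24657534 241.35616438] [ 11  13  36  11 219]
grip (np.float64(71.66772531292295), np.float64(0.8698794123278949), np.float64(145.95939549769537)) [1.7, 1.2, 2.3]
hinge mid (np.float64(-0.8532775069970934), np.float64(0.2471873941358646), np.float64(45.0)) plate corners bottom (np.float64(52.161173031506635), np.float64(-70.75979681965623), np.float64(111.0)) (np.float64(54.37257686262679), np.float64(74.31846038418945), np.float64(111.0))
125 wrist px [271.1 230. ] rel [ 77.5 -31.9 125. ]
145 wrist px [268.6 245.1] rel [ 80.  -33.7 145. ]
165 wrist px [265.7 262.3] rel [ 83.3 -35.7 165. ]
190 wrist px [261.6 286. ] rel [ 87.4 -38.2 190. ]
210 wrist px [257.6 306.7] rel [ 90.1 -40.4 210. ]
240 wrist px [250.9 341.9] rel [ 94.1 -43.8 240. ]
g wrist (np.float64(304.47255356163095), np.float64(238.89591767955653))
```

View pics/w1c.png

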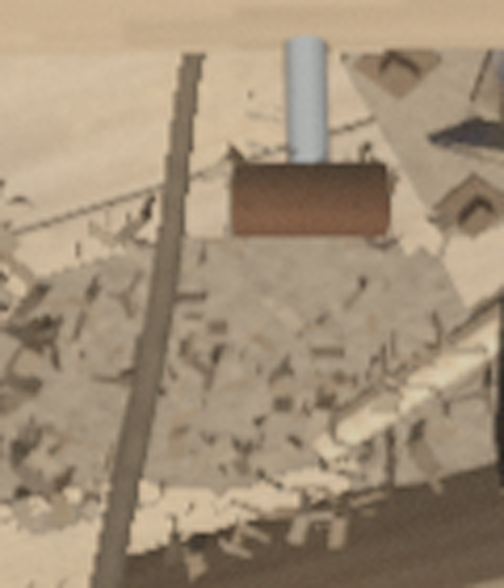

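```bash
python3 -c "
from h import *
st(); go(W(45.5,2.5,187.3),.35)"
```

```text
t 2.12 rel [-27.8 -18.8 281.5] rotErr(th=.35) [-0.024 -0.019 -0.021] F [-0.  -1.   0.7] op 59.8 q [ 0.46  0.07  1.92 -0.27  0.91 -0.78]
dp [-38.3, 24.8, 112.3] ang [-0.0241, -0.0193, -0.0209]
```

```bash
python3 -m creep '[{"dp":[-10,8,30],"angular":[-0.024,-0.019,-0.021],"fingers":44},{"dp":[-20,18,60],"angular":[-0.024,-0.019,-0.021],"fingers":44},{"dp":[-30,25,90],"angular":[-0.024,-0.019,-0.021],"fingers":44},{"dp":[-38,25,112],"angular":[-0.024,-0.019,-0.021],"fingers":44},{"dp":[-38,25,112],"angular":[-0.024,-0.019,-0.021],"fingers":44}]' 40;python3 -m creep '[{"dp":[0,0,0],"angular":[0,0,0],"fingers":44},{"dp":[0,0,0],"angular":[0,0,0],"fingers":44}]'
python3 - <<'E'
from h import *
st(); go(W(66.1,2.5,131),.35)
s=r.sense();im=optics.grab_frame('wrist');cv2.imwrite('pics/w2.png',im);a=im
cv2.imwrite('pics/t2.png',cv2.resize(optics.grab_frame('top')[60:240,140:340],None,fx=4,fy=3.3,interpolation=cv2.INTER_CUBIC));cv2.imwrite('pics/s2.png',optics.grab_frame('side'))
E
```

```text
clock: 2.53
eef_pos: [601.8, 188.8, 184.4]
tcp_rot: [-3.139, 0.346, 2.973]
contact_force: [-0.4, -0.5, -0.8]
opening: 0.517
clock: 2.7
eef_pos: [601.7, 190.6, 189.1]
tcp_rot: [3.141, 0.351, 2.973]
contact_force: [0.2, -0.1, -0.2]
opening: 0.517
t 2.7 rel [ 45.8   0.6 189.1] rotErr(th=.35) [-0.     0.001 -0.003] F [ 0.2 -0.1 -0.2] op 44.2 q [ 0.41  0.28  1.9  -0.3   0.69 -0.79]
dp [0.9, 1.9, 61.6] ang [-0.0004, 0.001, -0.0034]
```

View pics/w2.png

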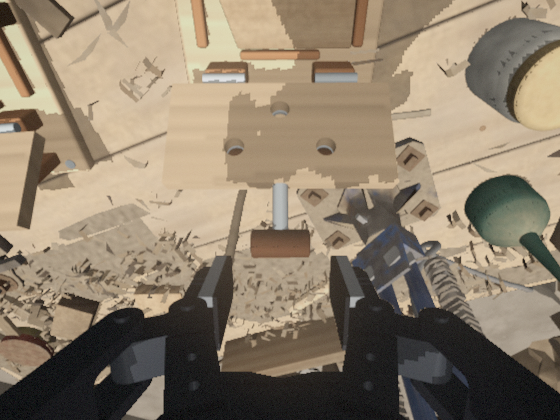

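View pics/s2.png

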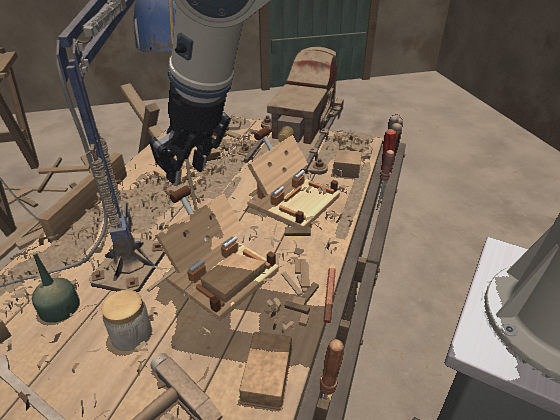

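```bash
python3 -m creep '[{"dp":[1,1,20],"angular":[0,0,0],"fingers":42},{"dp":[1,1,35],"angular":[0,0,0],"fingers":42},{"dp":[1,1,43],"angular":[0,0,0],"fingers":42},{"dp":[1,1,48],"angular":[0,0,0],"fingers":42},{"dp":[1,1,48],"angular":[0,0,0],"fingers":42}]' 40
python3 - <<'E'
from h import *
st(); go(W(66.1,2.5,131),.35)
im=optics.grab_frame('wrist');cv2.imwrite('pics/w3.png',im)
E
```

```text
clock: 3.27
eef_pos: [617.3, 190.1, 142.5]
tcp_rot: [3.141, 0.35, 2.975]
contact_force: [-0.9, 0.2, -0.0]
opening: 0.488
t 3.27 rel [ 61.2   2.7 142.5] rotErr(th=.35) [-0.     0.    -0.001] F [-0.9  0.2 -0. ] op 41.7 q [ 0.39  0.36  1.9  -0.33  0.6  -0.77]
dp [-0.6, -0.2, 12.5] ang [-0.0002, 0.0003, -0.0013]
```

View pics/w3.png

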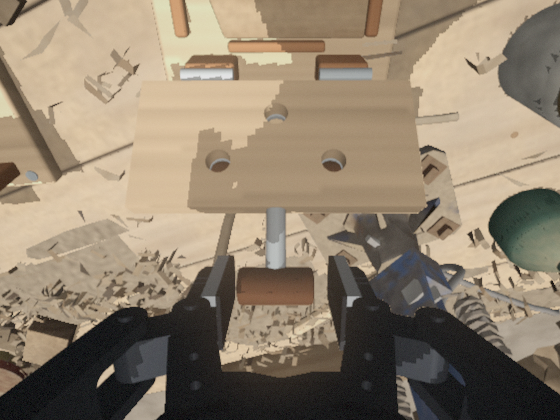

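```bash
python3 -m creep '[{"dp":[0,0,4],"angular":[0,0,0],"fingers":42},{"dp":[0,0,8],"angular":[0,0,0],"fingers":42},{"dp":[0,0,11],"angular":[0,0,0],"fingers":42},{"dp":[0,0,11],"angular":[0,0,0],"fingers":42}]' 40
python3 - <<'E'
from h import *
st(); go(W(66.1,2.5,131),.35)
im=optics.grab_frame('wrist');cv2.imwrite('pics/w4.png',im)
im=optics.grab_frame('side');cv2.imwrite('pics/s4.png',cv2.resize(im[130:260,120:280],None,fx=5,fy=4.6,interpolation=cv2.INTER_CUBIC))
E
```

```text
clock: 3.65
eef_pos: [621.3, 189.6, 132.1]
tcp_rot: [3.141, 0.351, 2.975]
contact_force: [-0.2, 0.3, -0.5]
opening: 0.494
t 3.65 rel [ 65.2   2.8 132.1] rotErr(th=.35) [ 0.     0.001 -0.001] F [-0.2  0.3 -0.5] op 42.2 q [ 0.39  0.38  1.9  -0.33  0.58 -0.76]
dp [-0.5, -0.3, 1.4] ang [0.0001, 0.0005, -0.0015]
```

View pics/w4.png

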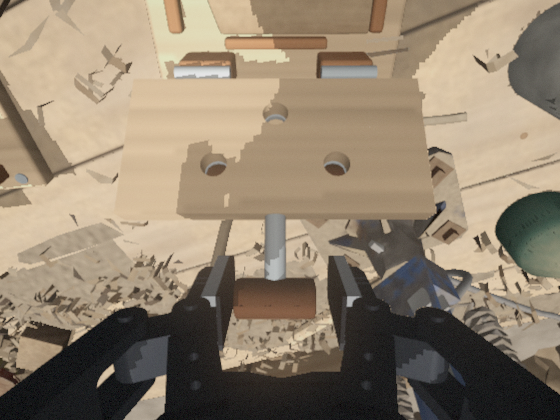

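View pics/s4.png

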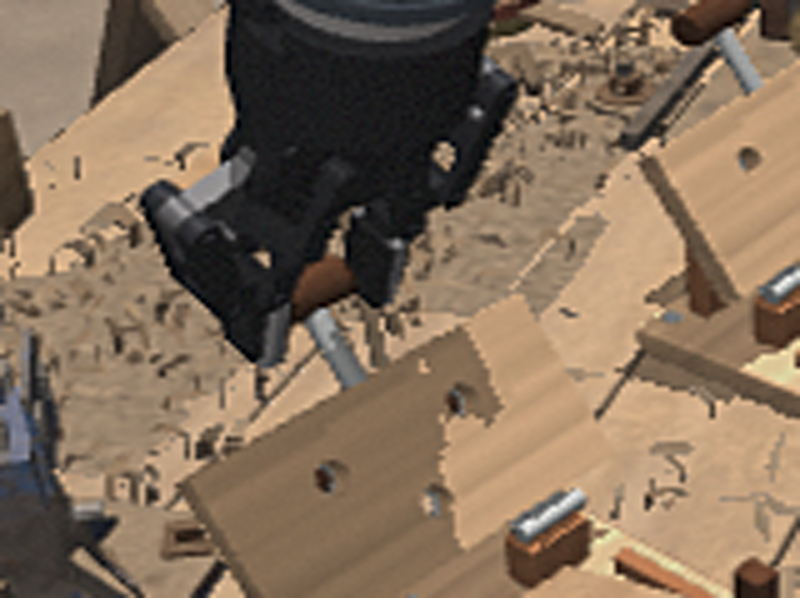

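```bash
python3 -m creep '[{"dp":[-1,-1,1.5],"angular":[0,0,0],"fingers":42},{"dp":[-1.5,-2,2.5],"angular":[0,0,0],"fingers":40},{"dp":[-1.5,-2,2.5],"angular":[0,0,0],"fingers":40}]' 30; python3 -m creep '[{"dp":[0,0,0],"angular":[0,0,0],"fingers":30},{"dp":[0,0,0],"angular":[0,0,0],"fingers":20},{"dp":[0,0,0],"angular":[0,0,0],"fingers":20},{"dp":[0,0,0],"angular":[0,0,0],"fingers":20},{"dp":[0,0,0],"angular":[0,0,0],"fingers":20}]' 50
python3 - <<'E'
from h import *
st()
im=optics.grab_frame('wrist');cv2.imwrite('pics/w5.png',im)
E
```

```text
clock: 4.0
eef_pos: [623.3, 187.1, 130.6]
tcp_rot: [3.141, 0.351, 2.975]
contact_force: [-0.5, 0.5, 0.4]
opening: 0.467
clock: 4.42
eef_pos: [623.1, 186.6, 130.9]
tcp_rot: [-3.141, 0.351, 2.975]
contact_force: [-2.8, -5.1, 6.3]
opening: 0.403
t 4.42 rel [ 67.5   0.2 130.9] rotErr(th=.35) [-0.001  0.001 -0.002] F [-2.8 -5.1  6.3] op 34.4 q [ 0.38  0.38  1.9  -0.33  0.58 -0.77]
```

View pics/w5.png

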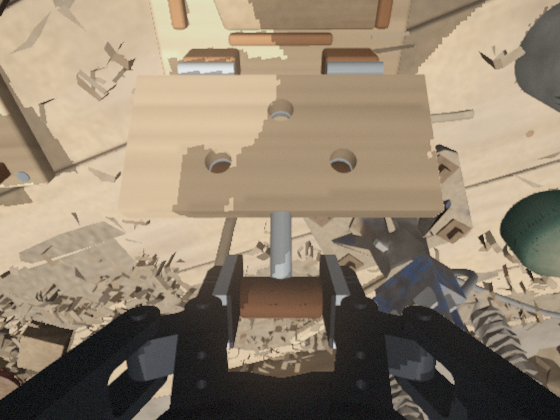

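Run:
```python
import numpy as np
c,s=np.cos(.35),np.sin(.35)
def P(f): return np.array([-120*np.cos(f),120*np.sin(f)])
f0=2.2
st=np.r_[np.arange(2.14,.3,-.08),.3,.25,.2,.15,.1,.06,.03,.0,-.02]
for i in range(0,len(st),5):
    o=[]
    for f in st[i:i+5]:
        d=P(f)-P(f0); o.append((round(float(f),2),[round(float(-(d[0]*c+d[1]*s)),1),0,round(float(d[0]*s-d[1]*c),1)]))
    print(round(f0,2),o); f0=st[i:i+5][-1]
```

```text
2.2 [(2.14, [4.2, 0, -5.9]), (2.06, [10.3, 0, -13.2]), (1.98, [17.0, 0, -20.1]), (1.9, [24.2, 0, -26.4]), (1.82, [31.9, 0, -32.2])]
1.82 [(1.74, [8.1, 0, -5.1]), (1.66, [16.7, 0, -9.5]), (1.58, [25.5, 0, -13.2]), (1.5, [34.6, 0, -16.3]), (1.42, [43.9, 0, -18.5])]
1.42 [(1.34, [9.5, 0, -1.5]), (1.26, [19.0, 0, -2.3]), (1.18, [28.6, 0, -2.3]), (1.1, [38.2, 0, -1.5]), (1.02, [47.7, 0, 0.0])]
1.02 [(0.94, [9.3, 0, 2.3]), (0.86, [18.4, 0, 5.3]), (0.78, [27.3, 0, 9.1]), (0.7, [35.8, 0, 13.5]), (0.62, [43.9, 0, 18.6])]
0.62 [(0.54, [7.7, 0, 5.7]), (0.46, [14.9, 0, 12.1]), (0.38, [21.6, 0, 19.0]), (0.3, [27.7, 0, 26.4]), (0.25, [31.2, 0, 31.2])]
0.25 [(0.2, [3.3, 0, 5.0]), (0.15, [6.3, 0, 10.2]), (0.1, [9.0, 0, 15.6]), (0.06, [11.0, 0, 19.9]), (0.03, [12.4, 0, 23.2])]
0.03 [(0.0, [1.3, 0, 3.4]), (-0.02, [2.1, 0, 5.6])]
```

```bash
python3 -m creep '[{"dp":[4.2,0,-5.9],"angular":[0,0,0],"fingers":20},{"dp":[10.3,0,-13.2],"angular":[0,0,0],"fingers":20},{"dp":[17,0,-20.1],"angular":[0,0,0],"fingers":20},{"dp":[24.2,0,-26.4],"angular":[0,0,0],"fingers":20},{"dp":[31.9,0,-32.2],"angular":[0,0,0],"fingers":20}]' 60
python3 - <<'E'
from h import *
st()
im=optics.grab_frame('wrist');cv2.imwrite('pics/w6.png',im)
E
```

```text
clock: 4.88
eef_pos: [580.4, 193.5, 148.7]
tcp_rot: [-3.14, 0.348, 2.975]
contact_force: [0.5, -1.2, -14.2]
opening: 0.399
t 4.88 rel [ 24.2  -0.  148.7] rotErr(th=.35) [-0.002 -0.002 -0.001] F [  0.5  -1.2 -14.2] op 34.1 q [ 0.43  0.31  1.97 -0.34  0.6  -0.72]
```

View pics/w6.png

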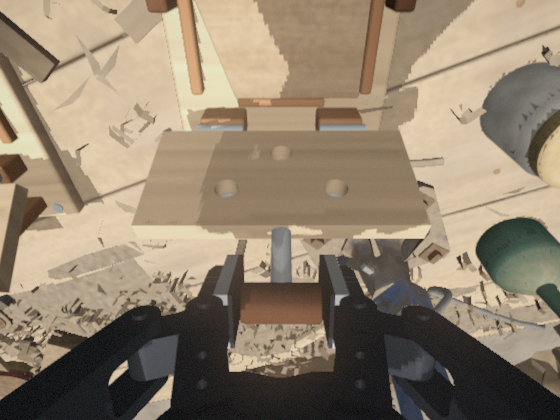

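```bash
python3 -m creep '[{"dp":[8.6,0,-3.7],"angular":[0,0,0],"fingers":20},{"dp":[17.2,0,-7.6],"angular":[0,0,0],"fingers":20},{"dp":[26,0,-11.3],"angular":[0,0,0],"fingers":20}]' 60
python3 - <<'E'
from h import *
st()
im=optics.grab_frame('wrist');cv2.imwrite('pics/w7.png',im)
E
```

```text
clock: 5.18
eef_pos: [553.7, 198.0, 151.2]
tcp_rot: [-3.141, 0.35, 2.976]
contact_force: [2.5, -4.5, -15.2]
opening: 0.398
t 5.18 rel [-2.800e+00  1.000e-01  1.512e+02] rotErr(th=.35) [-0.001 -0.    -0.001] F [  2.5  -4.5 -15.2] op 34.0 q [ 0.46  0.27  2.01 -0.36  0.6  -0.67]
```

View pics/w7.png

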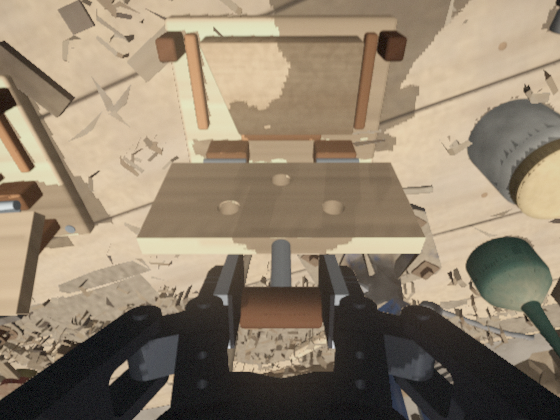

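Run:
```python
import numpy as np
c,s=np.cos(.35),np.sin(.35)
def P(f,R): return R*np.array([-np.cos(f),np.sin(f)])
p0=P(1.58,118.5)
R=117
for l in ([1.52,1.45,1.38,1.3,1.22],[1.14,1.06,.98,.9,.82],[.74,.66,.58,.52,.46],[.4,.35,.3,.25,.2],[.16,.12,.09,.06,.03]):
    o=[]
    for f in l:
        d=P(f,R)-p0; o.append((f,[round(float(-(d[0]*c+d[1]*s)),1),0,round(float(d[0]*s-d[1]*c),1)]))
    print(o); p0=P(l[-1],R)
```

```text
[(1.52, [7.2, 0, -0.9]), (1.45, [15.1, 0, -3.0]), (1.38, [23.1, 0, -4.6]), (1.3, [32.4, 0, -5.7]), (1.22, [41.7, 0, -6.1])]
[(1.14, [9.3, 0, 0.4]), (1.06, [18.6, 0, 1.5]), (0.98, [27.8, 0, 3.4]), (0.9, [36.8, 0, 6.0]), (0.82, [45.6, 0, 9.3])]
[(0.74, [8.5, 0, 4.0]), (0.66, [16.6, 0, 8.6]), (0.58, [24.3, 0, 13.9]), (0.52, [29.8, 0, 18.3]), (0.46, [35.0, 0, 23.0])]
[(0.4, [4.9, 0, 5.0]), (0.35, [8.8, 0, 9.4]), (0.3, [12.5, 0, 13.9]), (0.25, [15.9, 0, 18.7]), (0.2, [19.1, 0, 23.6])]
[(0.16, [2.4, 0, 4.0]), (0.12, [4.6, 0, 8.2]), (0.09, [6.1, 0, 11.3]), (0.06, [7.6, 0, 14.5]), (0.03, [8.9, 0, 17.8])]
```

```bash
python3 -m creep '[{"dp":[7.2,0,-0.9],"angular":[0,0,0],"fingers":20},{"dp":[15.1,0,-3],"angular":[0,0,0],"fingers":20},{"dp":[23.1,0,-4.6],"angular":[0,0,0],"fingers":20}]' 60
python3 - <<'E'
from h import *
st()
im=optics.grab_frame('wrist');cv2.imwrite('pics/w8.png',im)
im=optics.grab_frame('side');cv2.imwrite('pics/s8.png',cv2.resize(im[130:310,120:300],None,fx=4,fy=3.3,interpolation=cv2.INTER_CUBIC))
E
```

```text
clock: 5.48
eef_pos: [531.9, 201.8, 148.3]
tcp_rot: [-3.141, 0.351, 2.976]
contact_force: [3.5, -8.8, -9.3]
opening: 0.393
t 5.48 rel [-25.    0.2 148.3] rotErr(th=.35) [-0.001  0.001 -0.001] F [ 3.5 -8.8 -9.3] op 33.6 q [ 0.49  0.25  2.05 -0.39  0.59 -0.62]
```

View pics/w8.png

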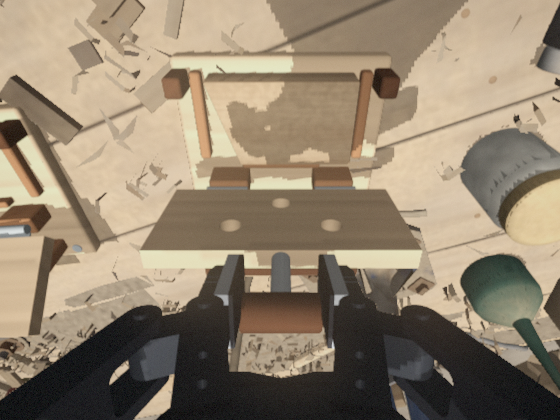

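View pics/s8.png

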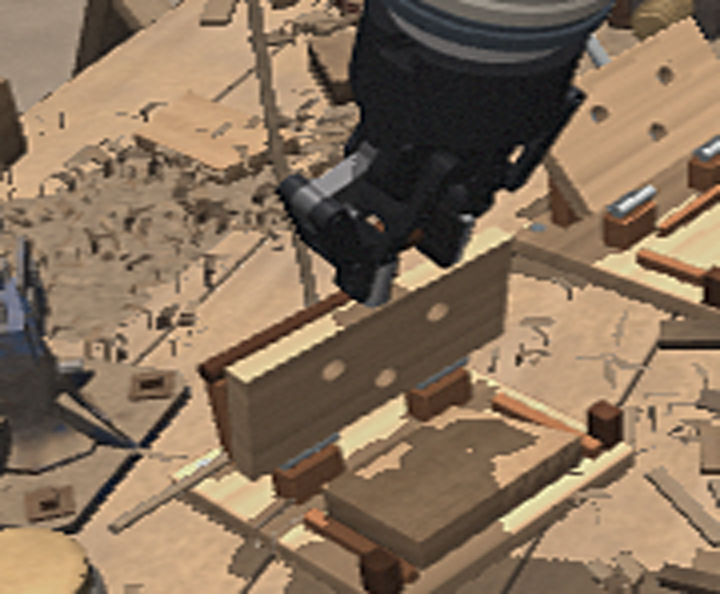

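```bash
cat >> h.py <<'E'
def phi_side(pts,y):  # pts px of nest-face top corners, y list
    S=cam('side'); best=[]
    for (u,v),yy in zip(pts,y):
        fs=np.arange(-.1,2.3,.005); d=[]
        for f in fs:
            p=W(-82*np.cos(f)-6*np.sin(f),yy,45+82*np.sin(f)-6*np.cos(f)); q=proj(S,p); d.append(np.hypot(q[0]-u,q[1]-v))
        best.append((round(float(fs[np.argmin(d)]),3),round(float(min(d)),1)))
    return best
E
python3 -c "
from h import *
print(phi_side([(177.5,245),(248.7,202.7)],[75,-75]))
S=cam('side')
for f in (1.3,1.4,1.5,1.6): print(f,[np.round(proj(S,W(-82*np.cos(f)-6*np.sin(f),yy,45+82*np.sin(f)-6*np.cos(f))),1) for yy in (75,-75)])"
```

```text
[(1.505, 2.0), (1.405, 0.8)]
1.3 [array([186., 250.]), array([252.7, 205. ])]
1.4 [array([182.4, 246.6]), array([249.3, 202.2])]
1.5 [array([178.9, 243.6]), array([245.9, 199.7])]
1.6 [array([175.4, 241. ]), array([242.5, 197.6])]
```

```bash
python3 -m creep '[{"dp":[-8,0,1.6],"angular":[0,0,0],"fingers":20},{"dp":[-15.9,0,3.7],"angular":[0,0,0],"fingers":20},{"dp":[-23.1,0,4.6],"angular":[0,0,0],"fingers":20},{"dp":[-31.9,0,8.3],"angular":[0,0,0],"fingers":20},{"dp":[-40.5,0,12.2],"angular":[0,0,0],"fingers":20}]' 50
python3 - <<'E'
from h import *
st()
im=optics.grab_frame('wrist');cv2.imwrite('pics/w9.png',im)
E
```

```text
clock: 6.0
eef_pos: [573.4, 194.9, 150.1]
tcp_rot: [-3.141, 0.349, 2.976]
contact_force: [-5.9, -7.7, -8.2]
opening: 0.391
t 6.0 rel [ 17.1   0.2 150.1] rotErr(th=.35) [-0.001 -0.001 -0.001] F [-5.9 -7.7 -8.2] op 33.4 q [ 0.44  0.3   1.98 -0.35  0.6  -0.71]
```

View pics/w9.png

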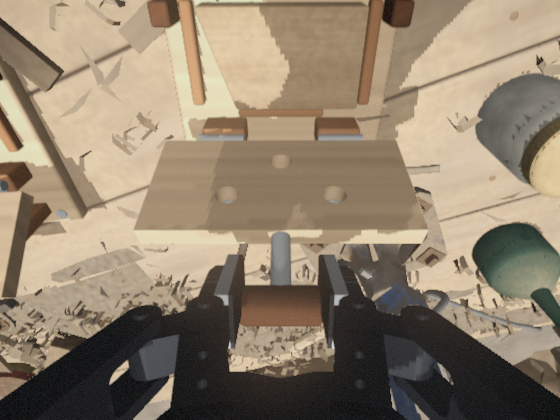

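```bash
python3 -m creep '[{"dp":[-8,0,4.5],"angular":[0,0,0],"fingers":20},{"dp":[-16,0,9.5],"angular":[0,0,0],"fingers":20},{"dp":[-23.5,0,15.8],"angular":[0,0,0],"fingers":20},{"dp":[-30,0,22.5],"angular":[0,0,0],"fingers":20},{"dp":[-35,0,28],"angular":[0,0,0],"fingers":20}]' 50
python3 - <<'E'
from h import *
st()
im=optics.grab_frame('wrist');cv2.imwrite('pics/w10.png',im)
E
```

```text
clock: 6.47
eef_pos: [619.1, 187.5, 139.2]
tcp_rot: [3.141, 0.357, 2.976]
contact_force: [-1.7, -14.0, 9.2]
opening: 0.397
t 6.47 rel [ 63.4   0.5 139.2] rotErr(th=.35) [ 0.     0.007 -0.001] F [ -1.7 -14.    9.2] op 33.9 q [ 0.39  0.37  1.91 -0.34  0.59 -0.76]
```

View pics/w10.png

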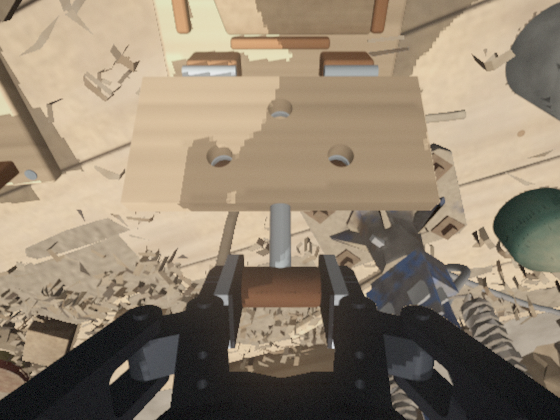

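```bash
python3 -m creep '[{"dp":[0,0,0],"angular":[0,0,0],"fingers":42},{"dp":[0,0,0],"angular":[0,0,0],"fingers":42},{"dp":[0,0,-15],"angular":[0,0,0],"fingers":42},{"dp":[0,0,-40],"angular":[0,0,0],"fingers":42},{"dp":[0,0,-75],"angular":[0,0,0],"fingers":42}]' 20
python3 -m creep '[{"dp":[0,0,-30],"angular":[0,0,0],"fingers":42},{"dp":[0,0,-60],"angular":[0,0,0],"fingers":42},{"dp":[0,0,-60],"angular":[0,0,0],"fingers":42}]' 20
cat >> h.py <<'E'
def Rd(th):
    z=n*np.sin(th)-k*np.cos(th); y=n*np.cos(th)+k*np.sin(th); return np.c_[yh,y,z]
def god(p,th):
    s=r.sense(); R=Ro.from_euler('xyz',s['tcp_rot']).as_matrix()
    print('dp',(R.T@(p-s['eef_pos'])).round(1).tolist(),'ang',Ro.from_matrix(R.T@Rd(th)).as_rotvec().round(4).tolist())
E
python3 - <<'E'
from h import *
print(np.linalg.det(Rd(.1)))
st(); god(W(50,17,240),.15)
im=optics.grab_frame('wrist');cv2.imwrite('pics/w11.png',im)
E
```

```text
clock: 6.93
eef_pos: [590.2, 193.3, 206.4]
tcp_rot: [3.141, 0.35, 2.976]
contact_force: [0.5, 0.3, 0.3]
opening: 0.493
clock: 7.18
eef_pos: [572.3, 198.7, 270.8]
tcp_rot: [3.133, 0.361, 2.975]
contact_force: [1.4, 0.9, 1.2]
opening: 0.493
1.0000782500000003
t 7.18 rel [ 15.4   3.8 270.8] rotErr(th=.35) [ 0.008  0.011 -0.002] F [1.4 0.9 1.2] op 42.1 q [ 0.44  0.14  1.87 -0.27  0.84 -0.81]
dp [-21.5, 12.9, 41.1] ang [0.1717, 0.1595, 1.5632]
```

View pics/w11.png

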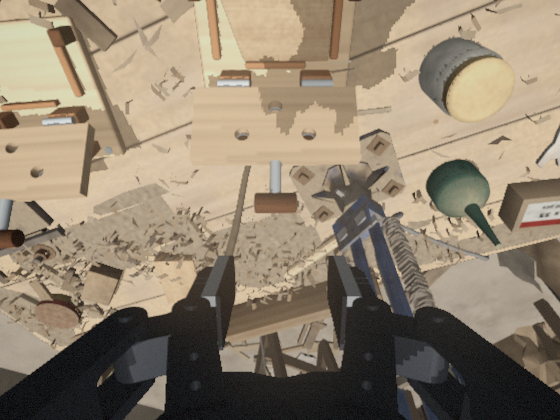

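```bash
python3 -m creep '[{"dp":[0,0,0],"angular":[0.17,0.16,1.56],"fingers":40},{"dp":[0,0,0],"angular":[0.17,0.16,1.56],"fingers":40},{"dp":[0,0,0],"angular":[0.17,0.16,1.56],"fingers":40},{"dp":[0,0,0],"angular":[0.17,0.16,1.56],"fingers":40},{"dp":[0,0,0],"angular":[0.17,0.16,1.56],"fingers":40}]' 25 >/dev/null
python3 -c "
from h import *
god(W(25,17,250),.15);st()"
```

```text
dp [3.4, 17.3, 14.6] ang [0.0919, 0.097, 0.9397]
t 7.65 rel [ 13.8   1.6 262.7] rotErr(th=.35) [-0.066 -0.063 -0.625] F [ 0.2 -0.3 -0. ] op 40.4 q [ 0.44  0.19  1.81 -0.23  0.95 -0.22]
```

```bash
python3 -m creep '[{"dp":[3,17,10],"angular":[0.092,0.097,0.94],"fingers":36},{"dp":[3,17,10],"angular":[0.092,0.097,0.94],"fingers":36},{"dp":[3,17,10],"angular":[0.092,0.097,0.94],"fingers":36},{"dp":[3,17,10],"angular":[0.092,0.097,0.94],"fingers":36},{"dp":[3,17,10],"angular":[0.092,0.097,0.94],"fingers":36}]' 25 >/dev/null
python3 -m creep '[{"dp":[0,0,0],"angular":[0.032,0.034,0.33],"fingers":36},{"dp":[0,0,0],"angular":[0.032,0.034,0.33],"fingers":36},{"dp":[0,0,0],"angular":[0.032,0.034,0.33],"fingers":36},{"dp":[0,0,0],"angular":[0.032,0.034,0.33],"fingers":36}]' 25 >/dev/null
python3 -c "
from h import *
god(W(60,17,200),.15);st()"
```

```text
dp [0.9, 27.3, 59.0] ang [-0.0005, -0.0003, -0.0076]
t 8.4 rel [ 24.2  16.3 254.3] rotErr(th=.35) [-0.158 -0.157 -1.573] F [ 0.2 -0.2  0.2] op 36.1 q [ 0.39  0.26  1.72 -0.09  1.04  0.6 ]
```

```bash
python3 -c "
from h import *
god(W(66.2,17.5,175.2),.15);god(W(72.9,17.5,130.7),.15)"; python3 -m creep '[{"dp":[0,10,25],"angular":[0,0,-0.008],"fingers":36},{"dp":[1,20,45],"angular":[0,0,-0.008],"fingers":36},{"dp":[1,28,65],"angular":[0,0,-0.008],"fingers":36},{"dp":[1,30,72],"angular":[0,0,-0.008],"fingers":36},{"dp":[1,30,72],"angular":[0,0,-0.008],"fingers":36}]' 25
python3 - <<'E'
from h import *
st();god(W(72.9,17.5,130.7),.15)
im=optics.grab_frame('wrist');cv2.imwrite('pics/w12.png',im)
im=optics.grab_frame('side');cv2.imwrite('pics/s12.png',cv2.resize(im[110:290,100:280],None,fx=4,fy=3.3,interpolation=cv2.INTER_CUBIC))
E
```

```text
dp [1.4, 29.8, 84.5] ang [-0.0005, -0.0003, -0.0076]
dp [1.4, 29.8, 129.5] ang [-0.0005, -0.0003, -0.0076]
clock: 8.82
eef_pos: [621.6, 203.3, 185.6]
tcp_rot: [2.995, 0.003, 1.412]
contact_force: [0.0, 0.0, 0.9]
opening: 0.425
t 8.82 rel [ 63.2  16.4 185.6] rotErr(th=.35) [-0.161 -0.158 -1.558] F [0.  0.  0.9] op 36.3 q [ 0.35  0.38  1.71 -0.09  0.93  0.56]
dp [1.2, 1.6, 55.7] ang [-0.0035, 0.0022, 0.0063]
```

View pics/w12.png

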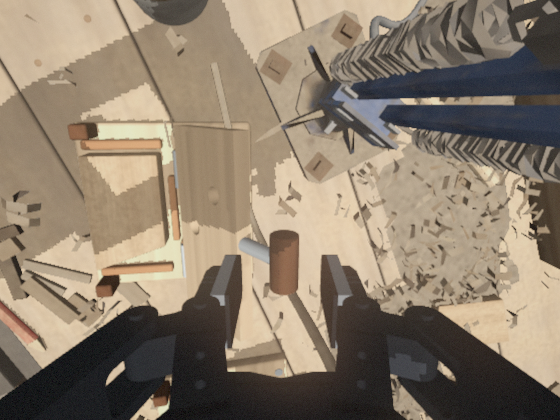

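View pics/s12.png

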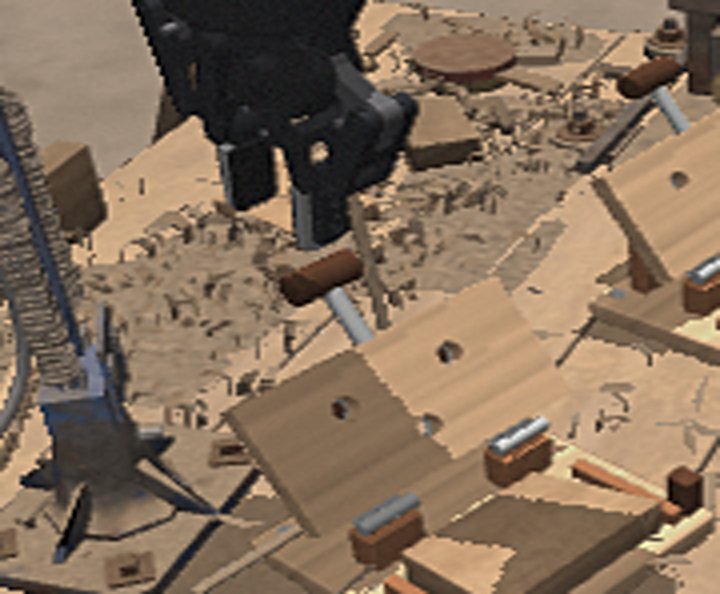

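```bash
python3 -m creep '[{"dp":[1,2,15],"angular":[0,0,0.006],"fingers":36},{"dp":[1,2,28],"angular":[0,0,0.006],"fingers":36},{"dp":[1,2,40],"angular":[0,0,0.006],"fingers":36},{"dp":[1,2,50],"angular":[0,0,0.006],"fingers":34},{"dp":[1,2,55],"angular":[0,0,0.006],"fingers":34}]' 25
python3 -m creep '[{"dp":[0,0,0],"angular":[0,0,0],"fingers":30},{"dp":[0,0,0],"angular":[0,0,0],"fingers":30}]' 25
python3 - <<'E'
from h import *
st();god(W(72.9,17.5,130.7),.15)
im=optics.grab_frame('wrist');cv2.imwrite('pics/w13.png',im)
im=optics.grab_frame('side');cv2.imwrite('pics/s13.png',cv2.resize(im[110:290,100:280],None,fx=4,fy=3.3,interpolation=cv2.INTER_CUBIC))
E
```

```text
clock: 9.33
eef_pos: [631.3, 202.6, 131.6]
tcp_rot: [2.995, 0.002, 1.404]
contact_force: [-0.5, -0.7, -0.2]
opening: 0.397
clock: 9.5
eef_pos: [632.0, 202.9, 133.4]
tcp_rot: [2.993, 0.001, 1.404]
contact_force: [-0.9, -0.1, 0.1]
opening: 0.351
t 9.5 rel [ 73.6  17.7 133.4] rotErr(th=.35) [-0.159 -0.158 -1.567] F [-0.9 -0.1  0.1] op 30.0 q [ 0.35  0.45  1.73 -0.1   0.83  0.57]
dp [-0.2, -1.1, 2.6] ang [-0.0018, 0.0009, -0.0018]
```

View pics/w13.png

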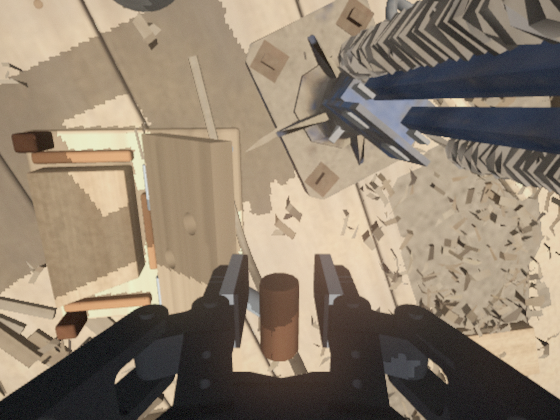

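View pics/s13.png

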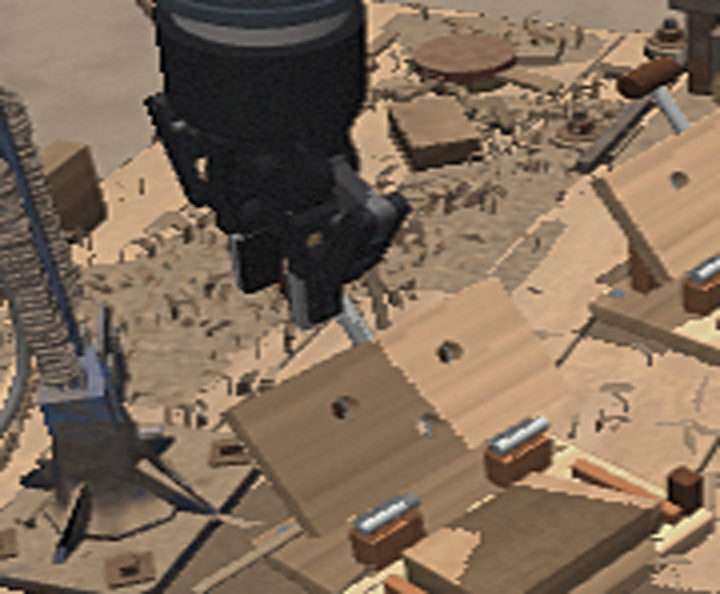

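```bash
python3 -m creep '[{"dp":[0,-1,2],"angular":[0,0,0],"fingers":24},{"dp":[0,-1,2],"angular":[0,0,0],"fingers":10},{"dp":[0,-1,2],"angular":[0,0,0],"fingers":5},{"dp":[0,-1,2],"angular":[0,0,0],"fingers":5},{"dp":[0,-1,2],"angular":[0,0,0],"fingers":5}]' 30
python3 - <<'E'
from h import *
st()
im=optics.grab_frame('wrist');cv2.imwrite('pics/w14.png',im)
E
```

```text
clock: 10.02
eef_pos: [631.5, 203.2, 132.1]
tcp_rot: [2.993, 0.0, 1.404]
contact_force: [-1.8, 0.0, 3.6]
opening: 0.19
t 10.02 rel [ 73.   17.9 132.1] rotErr(th=.35) [-0.158 -0.157 -1.567] F [-1.8  0.   3.6] op 16.2 q [ 0.35  0.45  1.73 -0.1   0.83  0.58]
```

View pics/w14.png

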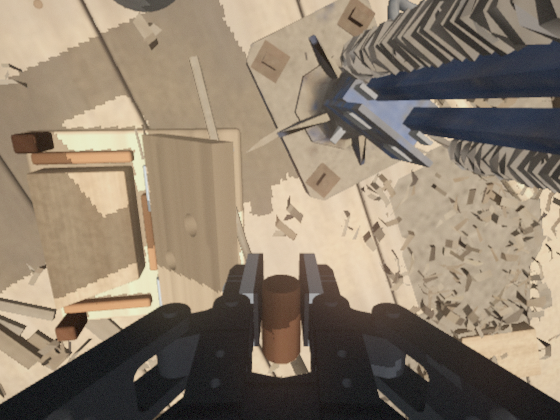

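```bash
cat > plan.py <<'E'
import numpy as np
def TH(f): return .15+(2.2-f)*.2
def T(f,R=120):
    th=TH(f); return R*np.array([-np.cos(f),np.sin(f)])+10.5*np.array([np.sin(th),-np.cos(th)])
def seq(f0,l,R0=120,R=120):
    th=TH(f0);c,s=np.cos(th),np.sin(th);o=[]
    for f in l:
        d=T(f,R)-T(f0,R0);o.append((f,[0,round(float(d[0]*c+d[1]*s),1),round(float(d[0]*s-d[1]*c),1)],round(-(TH(f)-th),3)))
    return o
E
python3 -c "
from plan import *
f=2.2
for l in ([2.15,2.08,2.0,1.92,1.84],[1.76,1.68,1.6,1.52,1.44],[1.36,1.28,1.2,1.12,1.04],[.96,.88,.8,.72,.64],[.57,.5,.44,.38,.32],[.27,.22,.17,.13,.1],[.07,.04,.01,-.01,-.01]):
    print(f,seq(f,l)); f=l[-1]"
```

```text
2.2 [(2.15, [0, -4.3, -4.1], -0.01), (2.08, [0, -10.6, -9.5], -0.024), (2.0, [0, -18.2, -15.1], -0.04), (1.92, [0, -26.3, -20.0], -0.056), (1.84, [0, -34.7, -24.3], -0.072)]
1.84 [(1.76, [0, -8.5, -4.2], -0.016), (1.68, [0, -17.2, -7.7], -0.032), (1.6, [0, -26.3, -10.4], -0.048), (1.52, [0, -35.5, -12.5], -0.064), (1.44, [0, -44.8, -13.7], -0.08)]
1.44 [(1.36, [0, -9.3, -1.3], -0.016), (1.28, [0, -18.8, -1.8], -0.032), (1.2, [0, -28.2, -1.5], -0.048), (1.12, [0, -37.6, -0.4], -0.064), (1.04, [0, -46.8, 1.3], -0.08)]
1.04 [(0.96, [0, -9.3, 1.8], -0.016), (0.88, [0, -18.3, 4.3], -0.032), (0.8, [0, -27.2, 7.6], -0.048), (0.72, [0, -35.8, 11.6], -0.064), (0.64, [0, -44.0, 16.3], -0.08)]
0.64 [(0.57, [0, -7.2, 4.1], -0.014), (0.5, [0, -14.1, 8.6], -0.028), (0.44, [0, -19.8, 12.9], -0.04), (0.38, [0, -25.2, 17.5], -0.052), (0.32, [0, -30.3, 22.5], -0.064)]
0.32 [(0.27, [0, -4.3, 4.1], -0.01), (0.22, [0, -8.4, 8.4], -0.02), (0.17, [0, -12.2, 12.9], -0.03), (0.13, [0, -15.1, 16.6], -0.038), (0.1, [0, -17.2, 19.5], -0.044)]
0.1 [(0.07, [0, -2.1, 2.9], -0.006), (0.04, [0, -4.2, 5.8], -0.012), (0.01, [0, -6.1, 8.8], -0.018), (-0.01, [0, -7.4, 10.8], -0.022), (-0.01, [0, -7.4, 10.8], -0.022)]
```

```bash
python3 -m creep '[{"dp":[0,-4.3,-4.1],"angular":[-0.01,0,0],"fingers":5},{"dp":[0,-10.6,-9.5],"angular":[-0.024,0,0],"fingers":5},{"dp":[0,-18.2,-15.1],"angular":[-0.04,0,0],"fingers":5},{"dp":[0,-26.3,-20],"angular":[-0.056,0,0],"fingers":5},{"dp":[0,-34.7,-24.3],"angular":[-0.072,0,0],"fingers":5}]' 30
python3 - <<'E'
from h import *
st()
im=optics.grab_frame('wrist');cv2.imwrite('pics/w15.png',im)
E
```

```text
clock: 10.48
eef_pos: [594.6, 209.4, 152.5]
tcp_rot: [2.915, -0.001, 1.405]
contact_force: [4.3, -3.8, 8.9]
opening: 0.191
t 10.48 rel [ 35.6  18.  152.5] rotErr(th=.35) [-0.097 -0.097 -1.57 ] F [ 4.3 -3.8  8.9] op 16.3 q [ 0.4   0.36  1.84 -0.18  0.75  0.68]
```

View pics/w15.png

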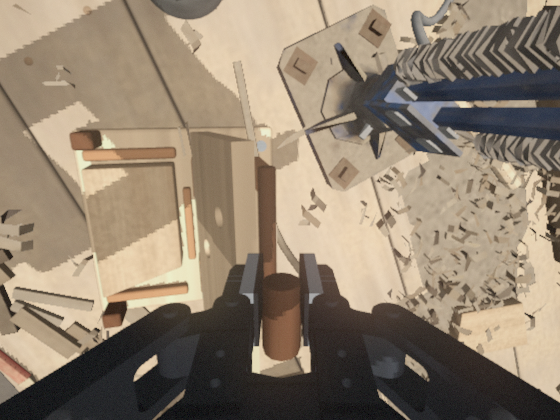

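```bash
python3 -m creep '[{"dp":[0,-8.5,-4.2],"angular":[-0.016,0,0],"fingers":5},{"dp":[0,-17.2,-7.7],"angular":[-0.032,0,0],"fingers":5},{"dp":[0,-26.3,-10.4],"angular":[-0.048,0,0],"fingers":5},{"dp":[0,-35.5,-12.5],"angular":[-0.064,0,0],"fingers":5},{"dp":[0,-44.8,-13.7],"angular":[-0.08,0,0],"fingers":5}]' 30
python3 - <<'E'
from h import *
st()
im=optics.grab_frame('wrist');cv2.imwrite('pics/w16.png',im)
E
```

```text
clock: 10.95
eef_pos: [547.6, 217.5, 155.8]
tcp_rot: [2.837, -0.001, 1.405]
contact_force: [2.3, -0.9, -0.6]
opening: 0.19
t 10.95 rel [-12.1  18.3 155.8] rotErr(th=.35) [-0.035 -0.036 -1.572] F [ 2.3 -0.9 -0.6] op 16.2 q [ 0.48  0.28  1.97 -0.3   0.66  0.86]
```

View pics/w16.png

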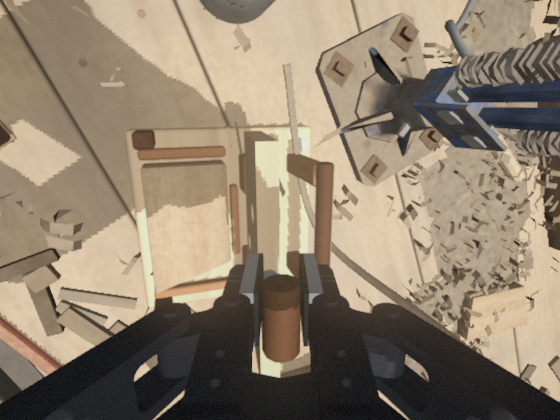

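Grip is steady, with the flap just past upright and the force low. I'll continue.

```bash
python3 -m creep '[{"dp":[0,-9.3,-1.3],"angular":[-0.016,0,0],"fingers":5},{"dp":[0,-18.8,-1.8],"angular":[-0.032,0,0],"fingers":5},{"dp":[0,-28.2,-1.5],"angular":[-0.048,0,0],"fingers":5},{"dp":[0,-37.6,-0.4],"angular":[-0.064,0,0],"fingers":5},{"dp":[0,-46.8,1.3],"angular":[-0.08,0,0],"fingers":5}]' 30
python3 - <<'E'
from h import *
st()
im=optics.grab_frame('wrist');cv2.imwrite('pics/w17.png',im)
E
```

```text
clock: 11.42
eef_pos: [503.4, 224.7, 139.7]
tcp_rot: [2.759, -0.001, 1.405]
contact_force: [2.1, 0.4, 1.0]
opening: 0.189
t 11.42 rel [-56.8  18.1 139.7] rotErr(th=.35) [ 0.026  0.025 -1.572] F [2.1 0.4 1. ] op 16.2 q [ 0.57  0.24  2.1  -0.49  0.56  1.13]
```

View pics/w17.png

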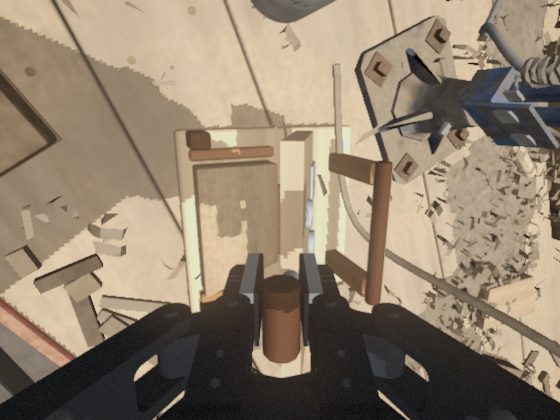

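```bash
python3 -c "
import plan
plan.TH=lambda f:.382
from plan import seq
f=1.04
for l in ([.96,.88,.8,.72,.65],[.58,.51,.45,.39,.33],[.28,.23,.18,.14,.11],[.08,.05,.02,-.01,-.01]):
    print(f,seq(f,l)); f=l[-1]"
```

```text
1.04 [(0.96, [0, -9.4, 1.8], -0.0), (0.88, [0, -18.7, 4.4], -0.0), (0.8, [0, -27.7, 7.6], -0.0), (0.72, [0, -36.4, 11.6], -0.0), (0.65, [0, -43.8, 15.7], -0.0)]
0.65 [(0.58, [0, -7.1, 4.6], -0.0), (0.51, [0, -13.8, 9.6], -0.0), (0.45, [0, -19.2, 14.3], -0.0), (0.39, [0, -24.4, 19.3], -0.0), (0.33, [0, -29.3, 24.6], -0.0)]
0.33 [(0.28, [0, -3.8, 4.6], -0.0), (0.23, [0, -7.4, 9.5], -0.0), (0.18, [0, -10.7, 14.5], -0.0), (0.14, [0, -13.2, 18.6], -0.0), (0.11, [0, -14.9, 21.7], -0.0)]
0.11 [(0.08, [0, -1.7, 3.2], -0.0), (0.05, [0, -3.2, 6.4], -0.0), (0.02, [0, -4.7, 9.7], -0.0), (-0.01, [0, -6.0, 13.1], -0.0), (-0.01, [0, -6.0, 13.1], -0.0)]
```

```bash
python3 -m creep '[{"dp":[0,-9.4,1.8],"angular":[0,0,0],"fingers":5},{"dp":[0,-18.7,4.4],"angular":[0,0,0],"fingers":5},{"dp":[0,-27.7,7.6],"angular":[0,0,0],"fingers":5},{"dp":[0,-36.4,11.6],"angular":[0,0,0],"fingers":5},{"dp":[0,-43.8,15.7],"angular":[0,0,0],"fingers":5}]' 30
python3 - <<'E'
from h import *
st()
im=optics.grab_frame('wrist');cv2.imwrite('pics/w18.png',im)
im=optics.grab_frame('side');cv2.imwrite('pics/s18.png',cv2.resize(im[130:310,120:300],None,fx=4,fy=3.3,interpolation=cv2.INTER_CUBIC))
E
```

```text
clock: 11.88
eef_pos: [469.0, 230.4, 108.4]
tcp_rot: [2.76, -0.0, 1.405]
contact_force: [6.4, -0.8, -3.7]
opening: 0.19
t 11.88 rel [-91.8  18.1 108.4] rotErr(th=.35) [ 0.025  0.025 -1.572] F [ 6.4 -0.8 -3.7] op 16.3 q [ 0.63  0.27  2.17 -0.59  0.5   1.28]
```

View pics/w18.png

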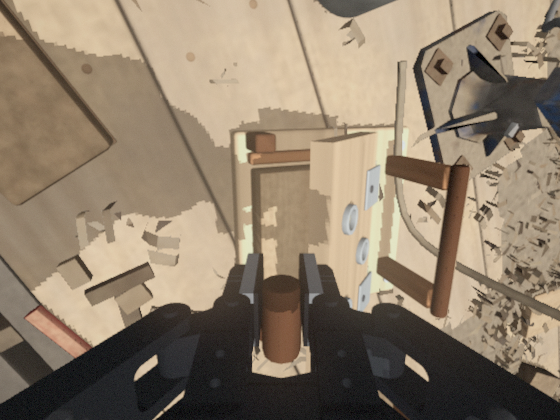

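View pics/s18.png

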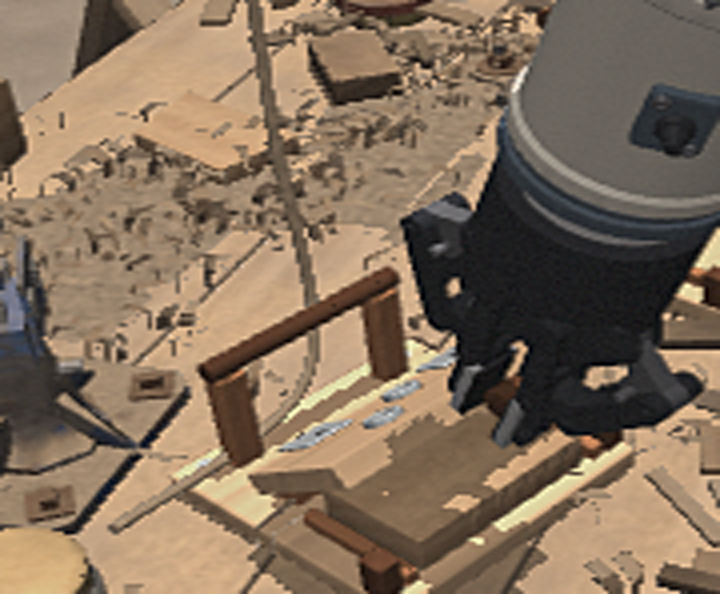

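```bash
python3 -m creep '[{"dp":[0,-7.1,4.6],"angular":[0,0,0],"fingers":5},{"dp":[0,-13.8,9.6],"angular":[0,0,0],"fingers":5},{"dp":[0,-19.2,14.3],"angular":[0,0,0],"fingers":5},{"dp":[0,-24.4,19.3],"angular":[0,0,0],"fingers":5},{"dp":[0,-29.3,24.6],"angular":[0,0,0],"fingers":5}]' 30
python3 - <<'E'
from h import *
st()
im=optics.grab_frame('wrist');cv2.imwrite('pics/w19.png',im)
im=optics.grab_frame('side');cv2.imwrite('pics/s19.png',cv2.resize(im[130:310,120:300],None,fx=4,fy=3.3,interpolation=cv2.INTER_CUBIC))
E
```

```text
clock: 12.4
eef_pos: [451.9, 233.2, 74.8]
tcp_rot: [2.76, 0.0, 1.404]
contact_force: [2.2, -0.4, 2.4]
opening: 0.187
t 12.4 rel [-109.    18.    74.8] rotErr(th=.35) [ 0.024  0.025 -1.572] F [ 2.2 -0.4  2.4] op 15.9 q [ 0.66  0.32  2.21 -0.71  0.44  1.45]
```

View pics/w19.png

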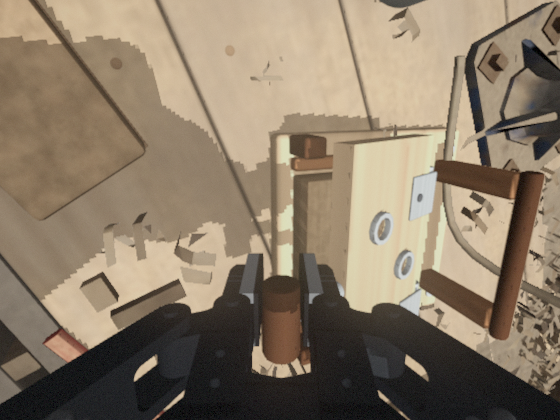

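View pics/s19.png

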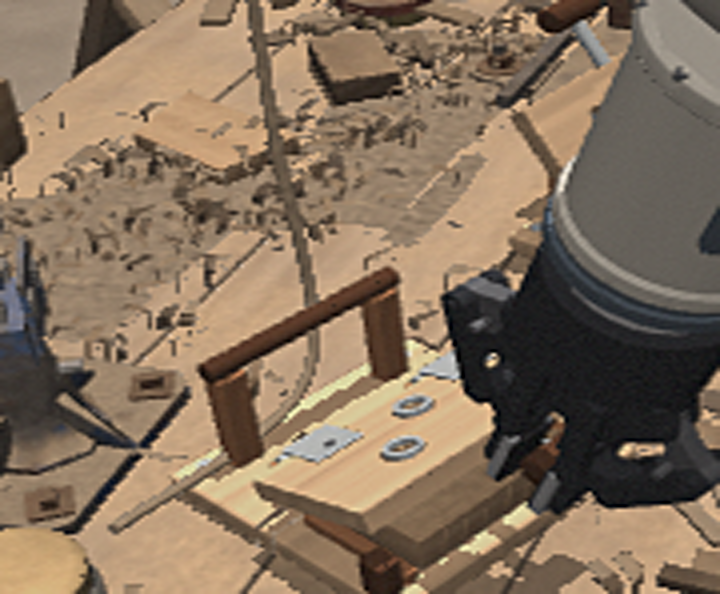

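```bash
python3 -m creep '[{"dp":[0,-3.8,4.6],"angular":[0,0,0],"fingers":5},{"dp":[0,-7.4,9.5],"angular":[0,0,0],"fingers":5},{"dp":[0,-10.7,14.5],"angular":[0,0,0],"fingers":5},{"dp":[0,-13.2,18.6],"angular":[0,0,0],"fingers":5},{"dp":[0,-14.9,21.7],"angular":[0,0,0],"fingers":5}]' 30
python3 -c "
from h import *
st()"
python3 -m creep '[{"dp":[0,-1.2,2.2],"angular":[0,0,0],"fingers":5},{"dp":[0,-2.2,4.3],"angular":[0,0,0],"fingers":5},{"dp":[0,-3.2,6.4],"angular":[0,0,0],"fingers":5},{"dp":[0,-4,8.2],"angular":[0,0,0],"fingers":5},{"dp":[0,-4.7,9.7],"angular":[0,0,0],"fingers":5}]' 30
python3 - <<'E'
from h import *
st()
im=optics.grab_frame('wrist');cv2.imwrite('pics/w20.png',im)
im=optics.grab_frame('side');cv2.imwrite('pics/s20.png',cv2.resize(im[130:310,120:300],None,fx=4,fy=3.3,interpolation=cv2.INTER_CUBIC))
E
```

```text
clock: 12.92
eef_pos: [446.8, 233.9, 49.2]
tcp_rot: [2.76, 0.001, 1.404]
contact_force: [0.7, -1.0, 3.2]
opening: 0.187
t 12.92 rel [-114.2   18.    49.2] rotErr(th=.35) [ 0.024  0.026 -1.572] F [ 0.7 -1.   3.2] op 15.9 q [ 0.67  0.38  2.23 -0.82  0.39  1.58]
clock: 13.33
eef_pos: [445.9, 234.2, 38.0]
tcp_rot: [2.76, 0.0, 1.404]
contact_force: [4.1, -1.5, 1.0]
opening: 0.187
t 13.33 rel [-115.1   18.1   38. ] rotErr(th=.35) [ 0.024  0.025 -1.572] F [ 4.1 -1.5  1. ] op 16.0 q [ 0.67  0.4   2.24 -0.87  0.37  1.64]
```

View pics/w20.png

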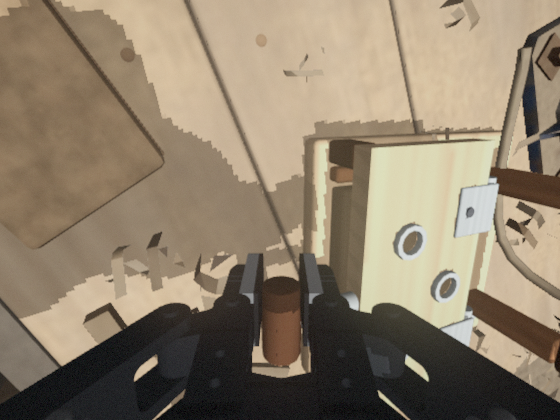

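View pics/s20.png

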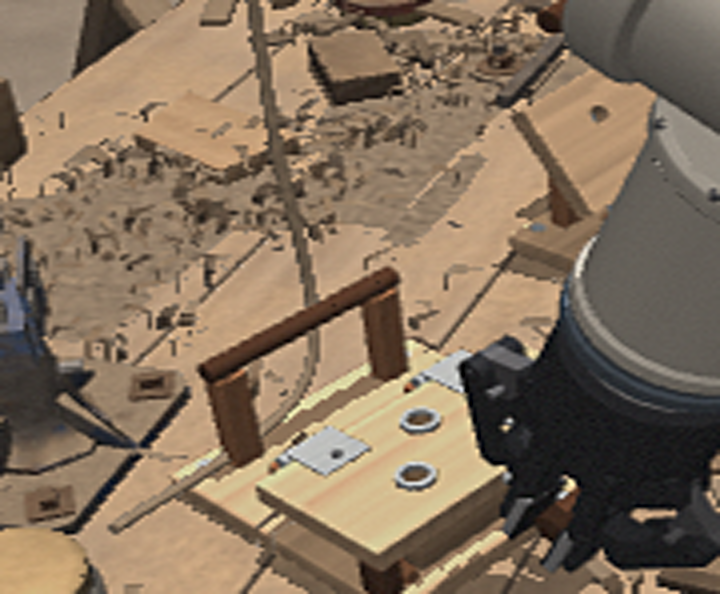

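```bash
python3 -m creep '[{"dp":[0,-0.6,1.5],"angular":[0,0,0],"fingers":5},{"dp":[0,-1,2.5],"angular":[0,0,0],"fingers":5},{"dp":[0,-1.4,3.5],"angular":[0,0,0],"fingers":5},{"dp":[0,-1.4,3.5],"angular":[0,0,0],"fingers":5}]' 30
python3 - <<'E'
from h import *
st()
im=optics.grab_frame('side');cv2.imwrite('pics/s21.png',cv2.resize(im[130:310,120:300],None,fx=4,fy=3.3,interpolation=cv2.INTER_CUBIC))
E
```

```text
clock: 13.77
eef_pos: [445.8, 234.3, 34.7]
tcp_rot: [2.76, 0.0, 1.404]
contact_force: [-1.1, -2.7, 11.9]
opening: 0.192
t 13.77 rel [-115.2   18.2   34.7] rotErr(th=.35) [ 0.024  0.025 -1.572] F [-1.1 -2.7 11.9] op 16.4 q [ 0.67  0.41  2.24 -0.89  0.36  1.66]
```

View pics/s21.png

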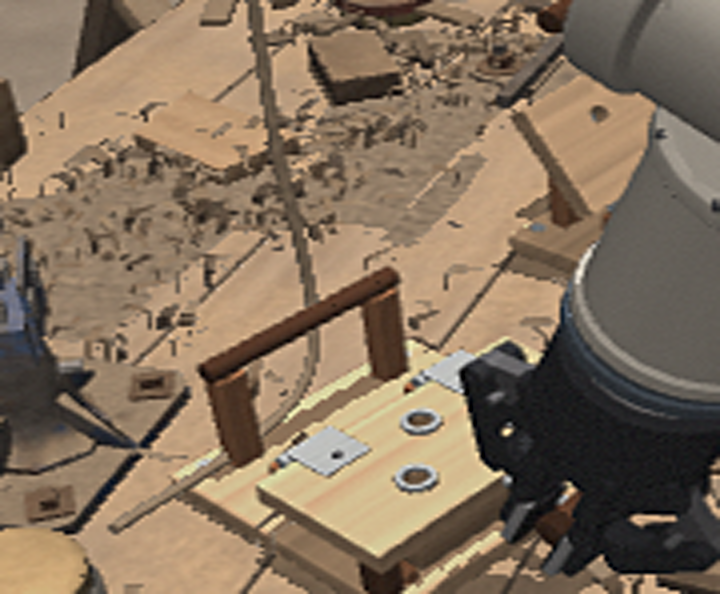

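```bash
python3 -m creep '[{"dp":[0,0,-1],"angular":[0,0,0],"fingers":20},{"dp":[0,0,-1],"angular":[0,0,0],"fingers":28},{"dp":[0,0,-1],"angular":[0,0,0],"fingers":30},{"dp":[0,0,-1],"angular":[0,0,0],"fingers":30}]' 20
python3 - <<'E'
from h import *
st()
im=optics.grab_frame('wrist');cv2.imwrite('pics/w22.png',im)
E
```

```text
clock: 14.15
eef_pos: [444.9, 234.2, 34.9]
tcp_rot: [2.761, 0.001, 1.404]
contact_force: [0.7, 0.0, -0.4]
opening: 0.349
t 14.15 rel [-116.1   17.9   34.9] rotErr(th=.35) [ 0.023  0.025 -1.572] F [ 0.7  0.  -0.4] op 29.8 q [ 0.67  0.41  2.24 -0.89  0.36  1.66]
```

View pics/w22.png

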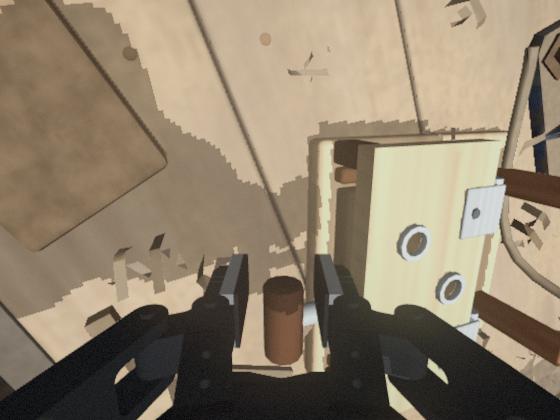

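```bash
python3 -m creep '[{"dp":[0,0,-8],"angular":[0,0,0],"fingers":30},{"dp":[0,0,-20],"angular":[0,0,0],"fingers":30},{"dp":[0,0,-40],"angular":[0,0,0],"fingers":30},{"dp":[0,0,-65],"angular":[0,0,0],"fingers":30},{"dp":[0,0,-95],"angular":[0,0,0],"fingers":30}]' 20
python3 -m creep '[{"dp":[0,0,-30],"angular":[0,0,0],"fingers":30},{"dp":[0,0,-60],"angular":[0,0,0],"fingers":30},{"dp":[0,0,-60],"angular":[0,0,0],"fingers":30},{"dp":[0,0,-60],"angular":[0,0,0],"fingers":30}]' 20
python3 - <<'E'
from h import *
st()
im=optics.grab_frame('side');cv2.imwrite('pics/s23.png',cv2.resize(im[110:320,150:350],None,fx=4,fy=2.85,interpolation=cv2.INTER_CUBIC))
cv2.imwrite('pics/t23.png',optics.grab_frame('top'))
cv2.imwrite('pics/w23.png',optics.grab_frame('wrist'))
E
```

```text
clock: 14.62
eef_pos: [409.3, 239.7, 123.0]
tcp_rot: [2.763, 0.002, 1.404]
contact_force: [-0.2, -0.2, -0.7]
opening: 0.351
clock: 14.95
eef_pos: [388.9, 244.8, 180.5]
tcp_rot: [2.759, -0.003, 1.405]
contact_force: [-0.3, 0.4, -0.5]
opening: 0.346
t 14.95 rel [-173.1   19.2  180.5] rotErr(th=.35) [ 0.028  0.024 -1.573] F [-0.3  0.4 -0.5] op 29.6 q [ 0.79  0.06  2.21 -0.49  0.7   1.3 ]
```

View pics/s23.png

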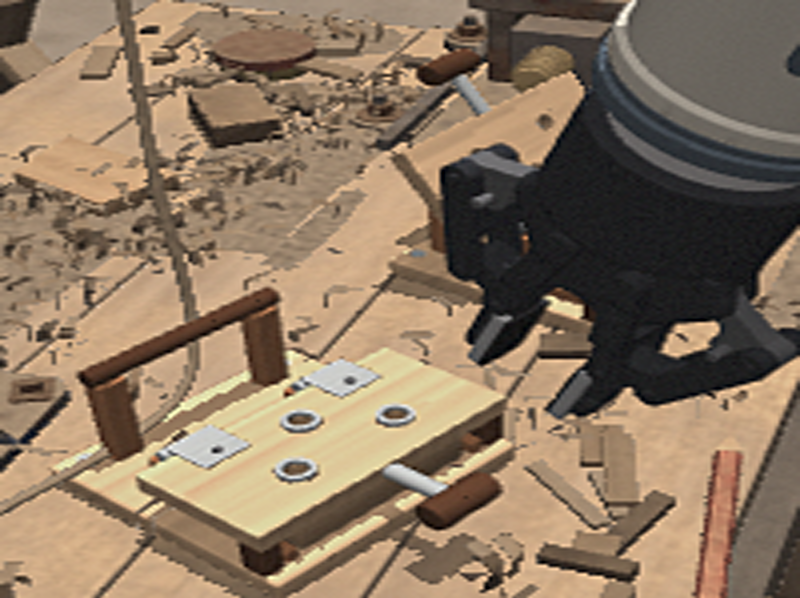

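View pics/t23.png

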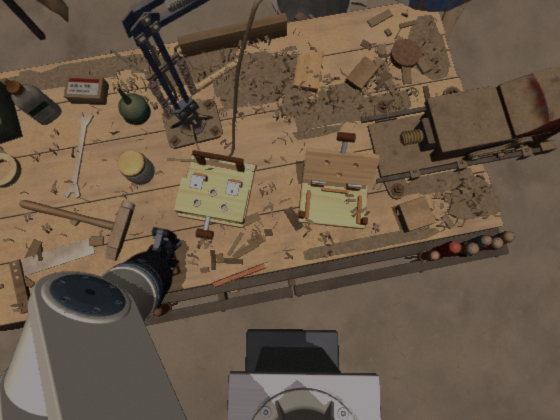

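View pics/w23.png

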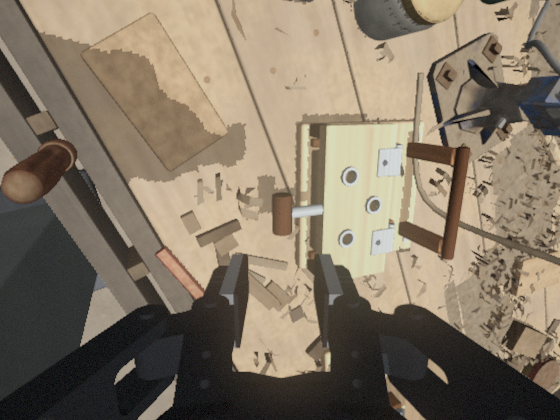

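Run:
```python
from h import *
p,e=tri([ray(cam('top'),205,234),ray(cam('side'),265,285.4)]);print(rel(p),e)
S=cam('side')
for f in(0,.05,.1,.15): print(f,[np.round(proj(S,W(-82*np.cos(f)+6*np.sin(f),y,45+82*np.sin(f)+6*np.cos(f))),1) for y in(75,-75)], np.round(proj(S,W(-120*np.cos(f),0,45+120*np.sin(f))),1))
print('seen top nest-edge corners',(150+262/4,110+540/2.85),(150+505/4,110+400/2.85))
st()
```

```text
(np.float64(-120.15576969450294), np.float64(-1.304543744232737), np.float64(44.40803638590445)) [1.0, 1.0]
0 [array([214.9, 298.8]), array([276.9, 249. ])] [265.  285.7]
0.05 [array([214.5, 296.9]), array([276.7, 247.2])] [264.8 283.1]
0.1 [array([213.9, 295. ]), array([276.4, 245.3])] [264.5 280.4]
0.15 [array([213.3, 292.9]), array([276.1, 243.4])] [264.1 277.6]
seen top nest-edge corners (215.5, 299.4736842105263) (276.25, 250.35087719298244)
t 15.1 rel [-173.5   17.7  178. ] rotErr(th=.35) [ 0.022  0.025 -1.572] F [-0.   0.3 -1. ] op 30.1 q [ 0.79  0.06  2.21 -0.49  0.7   1.3 ]
```

The grip measures 44.4 mm above the bench (45 mm when shut), the empty flap is still open and the robot is clear, so I'm handing in.

```bash
python3 -c "
from rig import r
print(r.sign_off())"
```

```text
the job is handed in; nothing more can be done
None
```

The loaded jig's flap is shut on its stops and released. I handed the job in at about 15 s of the 40 s; no verdict was reported.

**First attempt, abandoned.** I pinched the grip by its flat ends, but a cord hanging close behind it left room for only a partial hold. The grip crept toward the pad edge as the flap came up, reaching about 1.45 rad. I swung the flap back almost to its rest rail and let go there.

**Second attempt.** I gripped the barrel across its diameter, beside the stem, and carried the flap over the top. I lowered it in small steps at no more than about 1 rad/s until the upward force rose to about 12 N on the stops. I then opened the fingers and backed away.

**Last checks:**
- **Loaded flap:** the grip was at 44.4 mm height, 120 mm from the hinge. Its plate corners lay within about 1.5 pixels of the fully shut position.
- **Empty flap:** still leaning open in the top view.
- **Robot:** clear of everything, with contact force about zero.
- **Offcut:** hidden under the shut flap, so I could not see it at the end. It was in its nest in the last views before closing, and the flap came down to its normal shut height over it.

No check failed or disagreed.

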